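# Lay up a press pack on the screw table

### The job

First wind the screw table's handwheel clockwise until you feel its stop, then back it off about a quarter turn so that the screw does not jam. Then lay the press pack flat on the plate, one layer on another: the large two-flat wooden pad at the bottom, the aluminium disc on it and the small two-flat wooden pad on top, each centred on the plate to within a centimetre. Set the layers down rather than dropping them, leave everything else on the bench where it is, and let go of it all.

Things in the scene. Friction and masses are not known exactly. Their poses are not given: they have to be found in the camera images.
- wheel (a joint): the angle of the horizontal handwheel, in radians, growing as it turns clockwise seen from above. It turns stiffly but evenly (about 4 N at the handle, some more when turned fast), stays where it is left, and ends at a hard stop, which is felt, not marked, 1.05 to 1.7 turns clockwise from where it starts. One clockwise turn lowers the plate by 10 mm
- wheel_axis (a point): the point on the vertical axis of the handwheel (a black rim 130 mm over all with three spokes, on a yellow gearbox at one end of the screw table) at the height of the rim's middle, 102 mm above the bench. The rim's top is 109 mm above the bench, the steel hub's 112 mm. The axis is 190 mm from the plate's centre, in the horizontal
- handle_center (a point): centre (half-way up) of the upright black crank handle on the wheel's rim: a round sleeve 24 mm in diameter and 62 mm tall, from 110 to 172 mm above the bench, that spins freely on its own pin, so that it can be held in a gripper of constant heading while it is led round. It goes round the wheel axis on a circle of 58 mm radius
- platen_top (a point): centre of the top face of the plate, a square of steel 150 x 150 mm, 12 mm thick, at the other end of the screw table; x and y along its sides, z up. It goes down and up with the handwheel; at the stop its top is 66 mm above the bench. The table's base is 160 x 360 mm and 18 mm high
- base_pad_center (a point): centre (half-way up) of the large wooden pad: a disc 112 mm in diameter and 24 mm thick with two parallel flats cut off it, 68 mm apart; x runs along the flats, y across them (the 68 mm to grasp), z up
- blank_center (a point): centre (half-way up) of the plain round aluminium disc, 64 mm in diameter and 14 mm thick; z up. The steel block stands close beside it
- top_pad_center (a point): centre (half-way up) of the small wooden pad: a disc 86 mm in diameter and 20 mm thick with two parallel flats 58 mm apart; x runs along the flats, y across them (the 58 mm to grasp), z up. The tin stands close to one of its round ends
- spare_disc_center (a point): centre (half-way up) of a spare wooden disc, fully round, 84 mm in diameter and 18 mm thick: not needed, to be left where it lies
- tin_center (a point): centre (half-way up) of a small upright steel tin, 42 mm in diameter and 68 mm tall, to be left alone
- block_center (a point): centre (half-way up) of a dark steel block, 30 mm (x) by 50 mm (y) by 30 mm high, to be left alone
- glue: a white glue bottle, 50 mm in diameter and 135 mm tall, standing in the middle of the discs; origin at the centre of its underside; to be left alone
- hammer: a hammer lying to the right of the discs; its origin is on the bench beneath it; to be left alone
- pot: an open steel pot 76 mm in diameter and 90 mm tall beyond the screw table; origin at the centre of its underside; to be left alone
Mind the look-alikes: they are no part of the job. There is more than one size of the part that bears blank_center; the job needs the middle-sized.

How it is judged:
By the outcome, as a careful person would: the job done as asked, in the order asked, and still so for the second after the job is handed in, with the robot touching nothing.
It also fails if it takes over 72 s, if anything falls off the work surface, if the arm or the gripper's body presses on something with over 40 N, if the wrist force passes 120 N, or if a joint passes its speed limit or range.

### The arm

A 6-joint arm with a two-finger parallel gripper is mounted at the origin on the work surface. World frame = base frame: x ahead of the robot, y to its left, z up, the work surface at z = 0. Lengths are in m, angles in degrees, forces in N, time in s.
With the tool pointing down it reaches from about 0.4 to 0.825 m from the base axis. Payload 7 kg.
Tool frame: the origin (TCP) lies midway between the tips of the shut fingers; the grasp point (between the pads) lies 19 mm behind it; z points along the fingers, y is the direction in which the jaws open and shut (so a half turn about z gives the same grasp; the last joint's range is limited). The gripper opens to 88 mm and grips with 3 to 60 N. Pads are 19 mm wide; open, the fingers measure 130 mm over their backs; the gripper's body (78 mm by 193 mm) begins 47 mm behind the grasp point.
Start: joints at [85.205, 20.546, 0.682, 0, -70.136, -16.507], TCP at [0.245, 0.629, 0.227] pointing down, gripper open.
Joint ranges: [-176.03, 176.03], [-82.01, 121.73], [-58.28, 71.71], [-173.87, 95.51], [-174.79, -0.11], [-173.66, 173.66]. Speed limits (degrees/s): [136.94, 136.94, 172.46, 180, 180, 180].

### API

Orientations are given as [roll, pitch, yaw] about the fixed x, y, z axes, in that order (R = Rz(yaw) Ry(pitch) Rx(roll)).
In Python, from plant import sensors, cams, job gives the robot as it stands.
- The arm moves only by the tool move_arm, never from a script. Its argument "commands" is a list of rows, each a list of 7 numbers: the finger opening in cm, from 0 to 8.76, then the shift along the tool's x, y, z in cm, then the turn, a rotation vector about the tool's x, y, z in rad. In form: [[hand, x, y, z, wx, wy, wz], ...]. A call has exactly 8 rows; each row is the pose to reach, as a shift and turn from the pose commanded when the call began, along the tool's axes at that moment; what a row does not reach only later rows make up. A row lasts 1/8 s, in which the tool goes at most 62.5 mm and 10.7 degrees, less where a joint would pass 70% of its speed; a pose out of reach is approached as far as the arm can. A call with a gripper value outside its range is refused whole. The fingers move at their own pace and stop on an object; the grip force is fixed at half the most. Time passes only in rows, so rows that repeat a pose let the fingers close, or fill a call up. It gives the time, the measured TCP pose, the force and the opening at its end, in the units of the state.
- sensors.get_obs(): the state, without advancing time (a new reading comes with each control period).
- cams.snapshot(name): name is "side" or "top" or "wrist"; returns a dict with "frame" (420x560x3 uint8, red, green, blue), "camera_matrix" (3x3 intrinsics, pixels), "dist_coeffs" ([k1, k2, p1, p2, k3] as OpenCV has them; the pictures are not rectified), "R" (3x3) and "t" (3): a world point X has camera coordinates R X + t. Camera axes: x right, y down, z forward; pixel columns grow to the right and rows downward; lengths in m; the calibration is good to about 2 mm. A picture is of the moment at which its call begins. There is no depth.
- job.close_job(): hands the job in, once; it reports no verdict.
The state is a dict: "clock": time; "joint_pos": joint angles; "qvel": joint speeds; "tau": joint torques, N m; "tool_pos": TCP position; "orientation": TCP orientation; "force": force on the tool from outside, world axes, zero at the start; "moment": the same for the moment, N m; "opening": finger opening in m.
Only numpy, scipy, OpenCV 4.12 (cv2) and the standard library are available. Lean on these libraries where they do the work, as an engineer would, in place of code of your own. Each camera call takes 0.05 s, during which the arm holds its last target.

## Working session

There is one attempt and no reset: what is moved stays moved. The work goes in short steps, Python scripts to look and compute and a tool call to move; the robot and the scene stay as the last step left them, time stands still between calls to the robot, and variables do not carry over. Pictures are saved under pics/ and viewed, and the job is handed in when it is done.

Besides the shell and the picture viewer there is one more tool, called after ">>>" as name(argument=value, ...), one argument or row to a line, values as JSON. move_arm: Moves the arm, as the interface text tells. Its arguments: {"type":"object","properties":{"commands":{"type":"array"}},"required":["commands"]}

```bash
ls; mkdir -p pics; python3 - <<'E'
from plant import sensors,cams
import cv2,pickle
o=sensors.get_obs(); print(o)
d={}
for n in("top","side","wrist"):
    s=cams.snapshot(n); d[n]=s; cv2.imwrite(f"pics/{n}0.png",s["frame"][:,:,::-1]); print(n,s["camera_matrix"],s["dist_coeffs"],s["R"],s["t"])
pickle.dump(d,open("s0.pkl","wb"))
E
```

```text
pics
{'clock': 0.0, 'joint_pos': array([ 8.52054412e+01,  2.05906078e+01,  6.31752408e-01, -1.96868475e-02,
       -7.01353816e+01, -1.65058499e+01]), 'qvel': array([ 0.017463  ,  0.00561572, -0.00122222, -0.06465165,  0.08065411,
        0.03838487]), 'tau': array([-2.05123561e-04, -5.82707798e+01,  2.93053526e+01,  6.99675679e+00,
        6.88621847e-03, -1.91535955e-04]), 'tool_pos': array([0.24505925, 0.62840267, 0.22561803]), 'orientation': array([ 1.79904388e+02, -9.03242063e-03, -2.13071059e+01]), 'force': array([-0.14351336, -0.64350831, -0.22306522]), 'moment': array([ 0.00049514,  0.00445476, -0.02591958]), 'opening': 0.08786854415515029}
top [[445.49619214   0.         283.40654638]
 [  0.         445.49619214 200.82598482]
 [  0.           0.           1.        ]] [-0.04925637  0.          0.          0.          0.        ] [[ 0.02215838 -0.999746    0.00411587]
 [-0.99102105 -0.02250761 -0.13179793]
 [ 0.13185709 -0.00115848 -0.99126806]] [-0.11594336  0.51476862  1.14078557]
side [[509.68087313   0.         278.94405501]
 [  0.         509.68087313 207.54407097]
 [  0.           0.           1.        ]] [-0.08302795  0.          0.          0.          0.        ] [[ 0.93018422 -0.36651919  0.02051829]
 [-0.19238242 -0.53432296 -0.82309658]
 [ 0.31264409  0.76168409 -0.56753064]] [-0.49140048  0.11580546  1.3659996 ]
wrist [[303.01467877   0.         275.12726696]
 [  0.         303.01467877 208.47343682]
 [  0.           0.           1.        ]] [-0.05074705  0.          0.          0.          0.        ] [[-3.62243205e-01 -9.32083483e-01  4.91528936e-04]
 [-8.96814815e-01  3.48680049e-01  2.72296550e-01]
 [-2.53974503e-01  9.81967647e-02 -9.62213254e-01]] [ 0.67343516 -0.03325854  0.38950871]
```

View pics/top0.png

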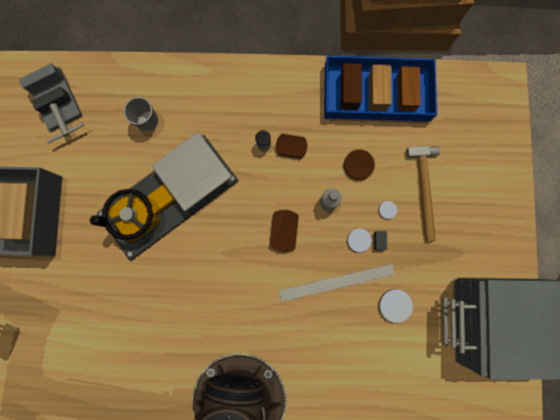

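View pics/side0.png

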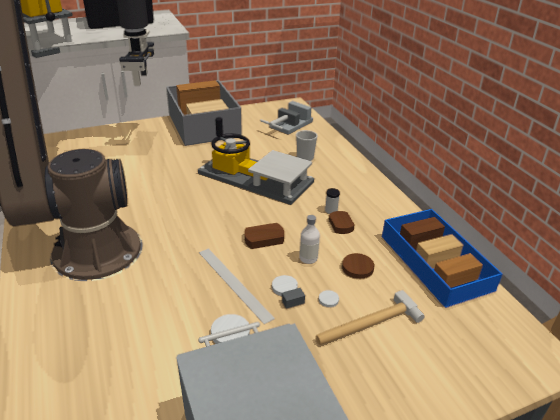

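View pics/wrist0.png

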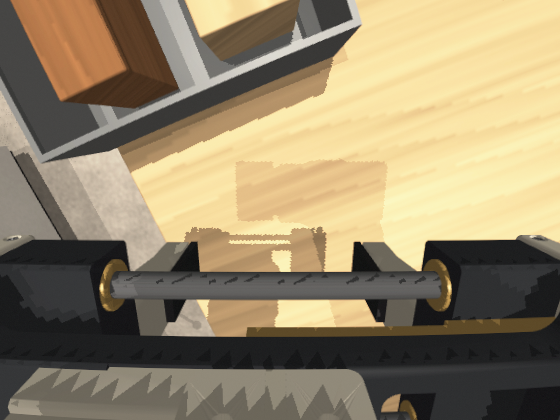

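The top view shows the wheel hub at about (127,214), with its handle at (97,220), and the plate at about (195,172). The base pad is at (284,231), the top pad at (291,146) with the tin at (263,140), and the middle disc at (359,240) beside the block at (380,241). The look-alike discs are at (388,210) and (396,306), and the spare disc is at (359,165). Next I'll measure these positions.

```bash
cat > h.py <<'E'
import numpy as np,cv2,pickle
def ray(s,px):
    p=cv2.undistortPoints(np.array(px,float).reshape(-1,1,2),s["camera_matrix"],s["dist_coeffs"]).reshape(-1,2)
    R,t=np.array(s["R"]),np.array(s["t"]); d=np.c_[p,np.ones(len(p))]@R; return -R.T@t,d
def onz(s,px,z):
    c,d=ray(s,px); k=(z-c[2])/d[:,2]; return c+d*k[:,None]
def proj(s,X):
    return cv2.projectPoints(np.array(X,float).reshape(-1,1,3),cv2.Rodrigues(np.array(s["R"]))[0],np.array(s["t"]),s["camera_matrix"],s["dist_coeffs"])[0].reshape(-1,2)
def tri(s1,p1,s2,p2):
    c1,d1=ray(s1,p1);c2,d2=ray(s2,p2);out=[]
    for a,b in zip(d1,d2):
        A=np.c_[a,-b]; k=np.linalg.lstsq(A,c2-c1,rcond=None)[0]
        q1=c1+k[0]*a;q2=c2+k[1]*b; out.append(np.r_[(q1+q2)/2,np.linalg.norm(q1-q2)])
    return np.array(out)
E
python3 - <<'E'
from h import *
d=pickle.load(open("s0.pkl","rb"));T,S=d["top"],d["side"]
print("tcp in side",proj(S,[.245,.629,.227]),proj(T,[.245,.629,.227]), "camtop",ray(T,[[0,0]])[0])
f=T["frame"]; hsv=cv2.cvtColor(f,cv2.COLOR_RGB2HSV)
V=hsv[:,:,2].astype(int);Sat=hsv[:,:,1].astype(int)
b=lambda x0,y0,x1,y1:(x0,y0,x1,y1)
for n,box,z in [("base",(265,203,305,260),.024),("top",(270,130,312,165),.020),("spare",(340,145,380,185),.018)]:
    x0,y0,x1,y1=box; sub=f[y0:y1,x0:x1].astype(int)
    print(n,sub[(y1-y0)//2,(x1-x0)//2], sub[0,0])
for n,box in [("mid",(345,225,395,255)),("small",(375,198,402,222)),("big",(376,288,418,326)),("plate",(150,130,242,215)),("tin",(252,126,276,156))]:
    x0,y0,x1,y1=box; cv2.imwrite(f"pics/c_{n}.png",cv2.resize(f[y0:y1,x0:x1,::-1],None,fx=8,fy=8,interpolation=cv2.INTER_NEAREST))
a=cv2.resize(f[125:270,80:315,::-1],None,fx=3.3,fy=3.3,interpolation=cv2.INTER_CUBIC);cv2.imwrite("pics/cA.png",a)
a=cv2.resize(f[130:335,255:440,::-1],None,fx=2.9,fy=2.9,interpolation=cv2.INTER_CUBIC);cv2.imwrite("pics/cB.png",a)
a=cv2.resize(S["frame"][110:205,190:320,::-1],None,fx=6,fy=6,interpolation=cv2.INTER_CUBIC);cv2.imwrite("pics/cC.png",a)
E
```

```text
tcp in side [[141.42173539  79.89301428]] [[-52.45997557 304.4818919 ]] camtop [ 0.36229499 -0.10300612  1.19914694]
base [66 33 11] [167 133  78]
top [65 35 16] [158 123  73]
spare [66 34 12] [168 135  82]
```

View pics/cA.png

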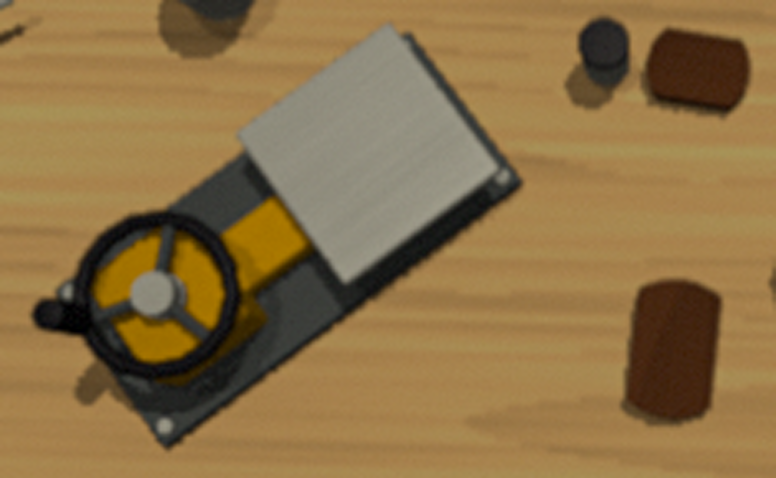

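View pics/cB.png

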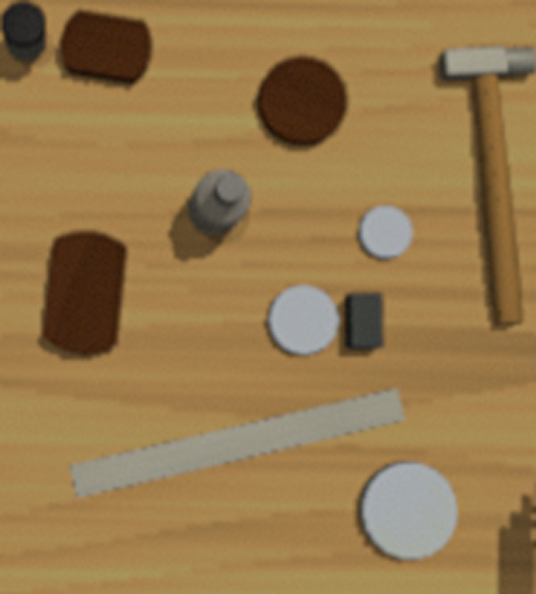

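View pics/cC.png

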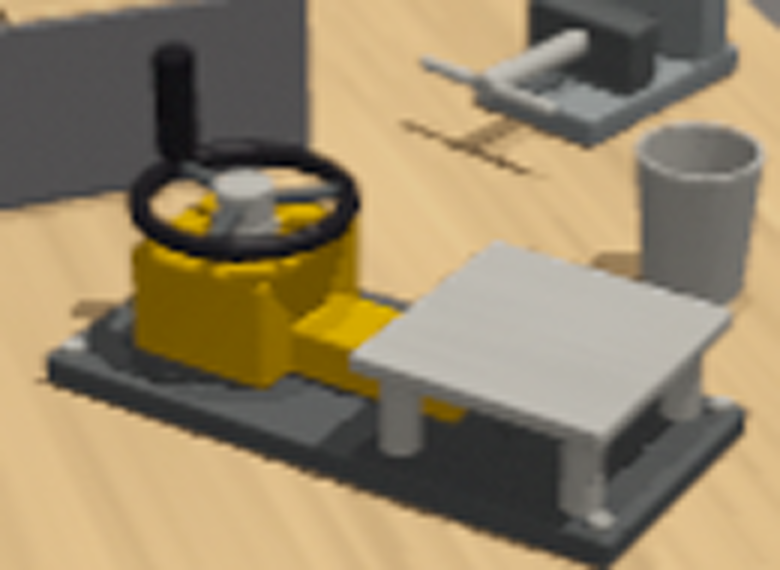

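```bash
python3 - <<'E'
from h import *
np.set_printoptions(precision=4,suppress=True)
d=pickle.load(open("s0.pkl","rb"));T,S=d["top"],d["side"]
tp=(np.array([(346,285),(238,133),(388,25),(500,165)])+.5)/3.3-.5+[80,125]
sp=(np.array([(352,360),(500,243),(732,318),(598,436)])+.5)/6-.5+[190,110]
P=tri(T,tp,S,sp);print(P,P.mean(0)); c=P.mean(0)
print("sides",[np.linalg.norm(P[i,:3]-P[(i+1)%4,:3]) for i in range(4)])
e=P[3,:2]-P[0,:2];print("plate ang",np.degrees(np.arctan2(e[1],e[0])))
for z in(.066,.076,.083): 
    q=onz(T,tp,z);print(z,q.mean(0)[:2],[np.linalg.norm(q[i]-q[(i+1)%4]) for i in range(4)])
hub=onz(T,[(158+.5)/3.3-.5+80,(292+.5)/3.3-.5+125],.112);print("hub",hub)
hs=onz(S,[(245+.5)/6-.5+190,(186+.5)/6-.5+110],.112);print("hub side",hs)
ha=onz(T,[(46+.5)/3.3-.5+80,(314+.5)/3.3-.5+125],.172);print("handle",ha,ha-hub)
ha=onz(S,[(174+.5)/6-.5+190,(50+.5)/6-.5+110],.172);print("handle side",ha,ha-hs)
f=T["frame"]
hsv=cv2.cvtColor(f,cv2.COLOR_RGB2HSV)
def brown(fr): 
    h=cv2.cvtColor(fr,cv2.COLOR_RGB2HSV);return ((h[:,:,2]<100)&(h[:,:,1]>140)).astype(np.uint8)
def white(fr):
    h=cv2.cvtColor(fr,cv2.COLOR_RGB2HSV);return ((h[:,:,2]>100)&(h[:,:,1]<60)).astype(np.uint8)
for n,box,z,m in [("base",(265,203,305,260),.024,brown),("top",(273,130,312,165),.020,brown),("spare",(340,145,380,185),.018,brown),("mid",(345,225,372,255),.014,white),("small",(375,198,402,222),.014,white),("big",(376,288,418,326),.014,white)]:
    x0,y0,x1,y1=box; M=m(f[y0:y1,x0:x1])
    cs,_=cv2.findContours(M,0,2);k=max(cs,key=cv2.contourArea).reshape(-1,2)+[x0,y0]
    w=onz(T,k.astype(float),z/2)[:,:2]*1000
    r=cv2.minAreaRect(w.astype(np.float32));print(n,r,"circ",cv2.minEnclosingCircle(w.astype(np.float32)))
E
```

```text
[[0.4805 0.1457 0.0771 0.0016]
 [0.5973 0.2361 0.0791 0.0014]
 [0.6875 0.124  0.0746 0.001 ]
 [0.5741 0.0314 0.0784 0.0038]] [0.5849 0.1343 0.0773 0.0019]
sides [np.float64(0.14768873440557442), np.float64(0.14393530322040396), np.float64(0.14653961002189872), np.float64(0.1477419537362143)]
plate ang -50.72348998608367
0.066 [0.587  0.1367] [np.float64(0.14990346269488164), np.float64(0.14561948930329696), np.float64(0.14542097940239582), np.float64(0.15151376067121416)]
0.076 [0.5851 0.1346] [np.float64(0.14858056751046908), np.float64(0.1443344001019351), np.float64(0.14413764204710372), np.float64(0.15017665463803231)]
0.083 [0.5837 0.1331] [np.float64(0.14765454088138025), np.float64(0.14343483766098186), np.float64(0.14323930589839928), np.float64(0.14924068041480498)]
hub [[0.4676 0.2791 0.112 ]]
hub side [[0.4677 0.2866 0.112 ]]
handle [[0.4443 0.337  0.172 ]] [[-0.0233  0.0579  0.06  ]]
handle side [[0.4461 0.3424 0.172 ]] [[-0.0216  0.0558  0.06  ]]
base ((438.69915771484375, -106.45767211914062), (68.69470977783203, 115.38327026367188), 85.13701629638672) circ ((438.919250
[... 207 characters left out ...]
02230834961)
spare ((624.8944091796875, -306.6118469238281), (81.0980224609375, 85.3838119506836), 45.920719146728516) circ ((624.333251953125, -307.7655334472656), 44.204734802246094)
mid ((420.3133544921875, -309.5471496582031), (63.235076904296875, 63.016929626464844), 34.26866912841797) circ ((420.51910400390625, -309.4107666015625), 32.72471237182617)
small ((503.6803894042969, -386.2496337890625), (46.23929977416992, 46.73565673828125), 1.2404179573059082) circ ((503.5060119628906, -386.3693542480469), 25.179109573364258)
big ((249.5234375, -407.2838439941406), (85.5779800415039, 85.20551300048828), 0.8512216806411743) circ ((249.34986877441406, -406.25177001953125), 44.26167678833008)
```

The plate top is at about 77 mm, so I expect the stop about 1.1–1.3 turns on. The handle is at (0.445, 0.338) and the axis at about (0.467, 0.281). I'll move above the handle first.

>>> move_arm(
  commands=[
    [8.7, 4.9, 3.3, 0, 0, 0, 0],
    [8.7, 9.7, 6.6, 0, 0, 0, 0],
    [8.7, 14.6, 9.9, 0, 0, 0, 0],
    [8.7, 19.4, 13.2, 0, 0, 0, 0],
    [8.7, 24.3, 16.5, 0, 0, 0, 0],
    [8.7, 29.2, 19.8, 0, 0, 0, 0],
    [8.7, 29.2, 19.8, 0, 0, 0, 0],
    [8.7, 29.2, 19.8, 0, 0, 0, 0],
  ],
)

```text
clock: 1.15
tool_pos: [0.4454, 0.3381, 0.2265]
orientation: [-180.0, 0.0, -21.4]
force: [-0.0, -0.3, -0.5]
opening: 0.0869
```

```bash
python3 - <<'E'
from plant import sensors,cams
from h import *
o=sensors.get_obs(); print(o['clock'],o['tool_pos'],o['orientation'],o['joint_pos'],o['force'])
s=cams.snapshot('wrist');pickle.dump(s,open('w1.pkl','wb'))
f=s['frame'][:,:,::-1].copy()
for p,c in(([.445,.338,.172],(0,0,255)),([.467,.281,.112],(255,0,255))):
    q=proj(s,p)[0];print(q);cv2.circle(f,(int(q[0]),int(q[1])),4,c,1)
cv2.imwrite('pics/w1.png',f)
E
```

```text
1.15 [0.44544119 0.33813038 0.22649781] [-1.79994847e+02  8.70736066e-03 -2.13637094e+01] [ 5.72525577e+01  9.68761153e+00 -1.41349113e+01 -1.04432221e-02
 -6.61741442e+01  1.13879509e+01] [-0.00560864 -0.25807855 -0.46363534]
[274.19579494 226.10669933]
[324.78291754 160.56585353]
```

View pics/w1.png

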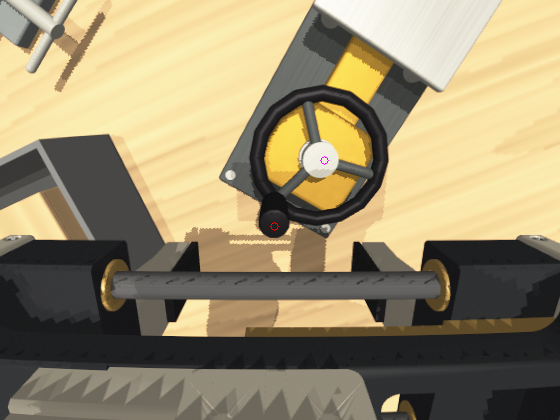

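```bash
python3 - <<'E'
from h import *
s=pickle.load(open('w1.pkl','rb'))
print(onz(s,[[317.5,159]],.112),onz(s,[[319,154.5]],.102),onz(s,[[274,223]],.172))
f=s['frame'][:,:,::-1];cv2.imwrite('pics/w1c.png',cv2.resize(f[75:245,230:400],None,fx=3.4,fy=3.4,interpolation=cv2.INTER_CUBIC))
E
```

```text
[[0.47067853 0.28663712 0.112     ]] [[0.47252308 0.28310391 0.102     ]] [[0.44731055 0.33725226 0.172     ]]
```

View pics/w1c.png

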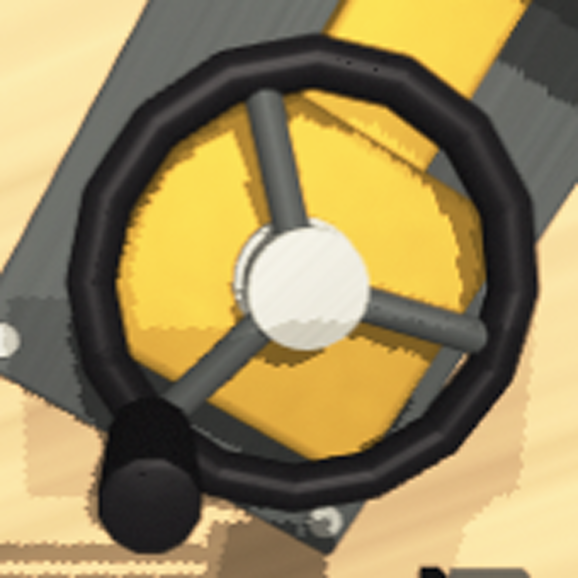

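>>> move_arm(
  commands=[
    [8.7, 0.1, 0, 4, 0, 0, 0],
    [8.7, 0.1, 0, 8, 0, 0, 0],
    [8.7, 0.1, 0, 10.2, 0, 0, 0],
    [5, 0.1, 0, 10.2, 0, 0, 0],
    [1.5, 0.1, 0, 10.2, 0, 0, 0],
    [1.5, 0.1, 0, 10.2, 0, 0, 0],
    [1.5, 0.1, 0, 10.2, 0, 0, 0],
    [1.5, 0.1, 0, 10.2, 0, 0, 0],
  ],
)

```text
clock: 2.2
tool_pos: [0.4464, 0.3381, 0.1251]
orientation: [-180.0, -0.0, -21.3]
force: [0.0, -0.3, -0.1]
opening: 0.0423
```

```bash
cat > circ.py <<'E'
# offsets in tool axes (cm) for stepping the handle round; angles degrees CCW world
import sys,numpy as np
from plant import sensors
o=sensors.get_obs();p=o['tool_pos'];print('clk %.2f'%o['clock'],p,o['orientation'],'F',o['force'],'op',o['opening'])
y=np.radians(o['orientation'][2]);X=np.array([np.cos(y),np.sin(y)]);Y=np.array([np.sin(y),-np.cos(y)])
C=np.array([.468,.2835]);d=p[:2]-C;a0=np.degrees(np.arctan2(d[1],d[0]));print('r',np.hypot(*d)*1000,'ang',a0,'tangF(cw)',o['force'][:2]@np.array([np.sin(np.radians(a0)),-np.cos(np.radians(a0))]))
if len(sys.argv)>1:
    a1,step=map(float,sys.argv[1:3])   # commanded start angle now, step per row
    P0=C+.058*np.array([np.cos(np.radians(a1)),np.sin(np.radians(a1))])
    for i in range(1,9):
        a=np.radians(a1-step*i);q=C+.058*np.array([np.cos(a),np.sin(a)])-P0
        print(i,'%.1f %.1f'%(a1-step*i, 0),np.round([q@X*100,q@Y*100],2))
E
python3 circ.py 111.5 22.5; python3 circ.py 111.5 15|tail -8
```

```text
clk 2.20 [0.44640518 0.33806311 0.12505467] [-1.79953490e+02 -1.04931149e-02 -2.13072904e+01] F [ 0.02598754 -0.25827241 -0.0935044 ] op 0.04229773838911181
r 58.681080037721735 ang 111.59252025080312 tangF(cw) -0.07088121972438227
1 89.0 0.0 [ 1.93 -1.18]
2 66.5 0.0 [ 4.16 -1.54]
3 44.0 0.0 [ 6.36 -1.01]
4 21.5 0.0 [8.2  0.31]
5 -1.0 0.0 [9.38 2.24]
6 -23.5 0.0 [9.74 4.48]
7 -46.0 0.0 [9.21 6.68]
8 -68.5 0.0 [7.88 8.51]
1 96.5 0.0 [ 1.24 -0.88]
2 81.5 0.0 [ 2.66 -1.4 ]
3 66.5 0.0 [ 4.16 -1.54]
4 51.5 0.0 [ 5.66 -1.29]
5 36.5 0.0 [ 7.03 -0.65]
6 21.5 0.0 [8.2  0.31]
7 6.5 0.0 [9.07 1.55]
8 -8.5 0.0 [9.6  2.97]
```

>>> move_arm(
  commands=[
    [1.5, 0, 0, 0, 0, 0, 0],
    [1.5, 0, 0, 0, 0, 0, 0],
    [1.5, 0, 0, 0, 0, 0, 0],
    [1.5, 1.24, -0.88, 0, 0, 0, 0],
    [1.5, 2.66, -1.4, 0, 0, 0, 0],
    [1.5, 4.16, -1.54, 0, 0, 0, 0],
    [1.5, 5.66, -1.29, 0, 0, 0, 0],
    [1.5, 7.03, -0.65, 0, 0, 0, 0],
  ],
)

```text
clock: 3.2
tool_pos: [0.5154, 0.3205, 0.1247]
orientation: [-179.8, -0.0, -21.3]
force: [-1.1, 6.6, -0.9]
opening: 0.0237
```

```bash
python3 circ.py 36.5 22.5; python3 circ.py 36.5 15|tail -8
```

```text
clk 3.20 [0.51537944 0.32046053 0.12473331] [-1.79796447e+02 -3.35245200e-02 -2.12592295e+01] F [-1.05224612  6.57878487 -0.85900089] op 0.023708605361510916
r 60.090700595015335 ang 37.95765958462164 tangF(cw) -5.834359376466097
1 14.0 0.0 [1.64 1.56]
2 -8.5 0.0 [2.56 3.62]
3 -31.0 0.0 [2.62 5.89]
4 -53.5 0.0 [1.81 8.  ]
5 -76.0 0.0 [0.25 9.64]
6 -98.5 0.0 [-1.81 10.56]
7 -121.0 0.0 [-4.08 10.62]
8 -143.5 0.0 [-6.19  9.81]
1 21.5 0.0 [1.16 0.97]
2 6.5 0.0 [2.04 2.2 ]
3 -8.5 0.0 [2.56 3.62]
4 -23.5 0.0 [2.7  5.13]
5 -38.5 0.0 [2.45 6.62]
6 -53.5 0.0 [1.81 8.  ]
7 -68.5 0.0 [0.84 9.16]
8 -83.5 0.0 [-0.39 10.04]
```

>>> move_arm(
  commands=[
    [1.5, 1.64, 1.56, 0, 0, 0, 0],
    [1.5, 2.56, 3.62, 0, 0, 0, 0],
    [1.5, 2.62, 5.89, 0, 0, 0, 0],
    [1.5, 1.81, 8.0, 0, 0, 0, 0],
    [1.5, 0.25, 9.64, 0, 0, 0, 0],
    [1.5, -1.81, 10.56, 0, 0, 0, 0],
    [1.5, -4.08, 10.62, 0, 0, 0, 0],
    [1.5, -6.19, 9.81, 0, 0, 0, 0],
  ],
)

```text
clock: 4.2
tool_pos: [0.4221, 0.251, 0.1249]
orientation: [-179.8, -0.1, -21.3]
force: [19.3, 7.6, -19.1]
opening: 0.0233
```

```bash
python3 circ.py -143.5 14
```

```text
clk 4.20 [0.42209245 0.2510204  0.1248743 ] [-1.79773121e+02 -1.28693595e-01 -2.12974145e+01] F [ 19.30636773   7.57347049 -19.05859059] op 0.023275490704928323
r 56.23546341263379 ang -144.72058648806797 tangF(cw) -4.968103671574067
1 -157.5 0.0 [-1.1  -0.89]
2 -171.5 0.0 [-1.94 -2.03]
3 -185.5 0.0 [-2.49 -3.33]
4 -199.5 0.0 [-2.71 -4.73]
5 -213.5 0.0 [-2.58 -6.13]
6 -227.5 0.0 [-2.11 -7.47]
7 -241.5 0.0 [-1.34 -8.65]
8 -255.5 0.0 [-0.3  -9.61]
```

```bash
python3 - <<'E'
from h import *
np.set_printoptions(precision=4,suppress=True)
d=pickle.load(open("s0.pkl","rb"));T,S=d["top"],d["side"]
tp=(np.array([(346,285),(238,133),(388,25),(500,165)])+.5)/3.3-.5+[80,125]
sp=(np.array([(352,360),(500,243),(732,318),(598,436)])+.5)/6-.5+[190,110]
def fit(s,p):
    g=cv2.GaussianBlur(cv2.cvtColor(s['frame'],cv2.COLOR_RGB2GRAY).astype(np.float32),(0,0),.7)
    L=[]
    for i in range(4):
        a,b=p[i],p[(i+1)%4];u=(b-a)/np.linalg.norm(b-a);n=np.array([-u[1],u[0]])
        if n@(p.mean(0)-a)>0:n=-n
        pts=[]
        for k in np.linspace(.2,.8,30):
            q=a+k*(b-a);t=np.arange(-4,4.01,.1);
            v=cv2.remap(g,(q[0]+t*n[0]).astype(np.float32).reshape(1,-1),(q[1]+t*n[1]).astype(np.float32).reshape(1,-1),1)[0]
            dv=np.abs(np.gradient(v)); dv*=np.exp(-t**2/8); j=dv.argmax(); w=slice(max(j-6,0),j+7); tt=(t[w]*dv[w]).sum()/dv[w].sum(); pts.append(q+tt*n)
        pts=np.array(pts); l=cv2.fitLine(pts.astype(np.float32),cv2.DIST_HUBER,0,.01,.01).ravel();L.append(l)
    out=[]
    for i in range(4):
        l1,l2=L[i-1],L[i];A=np.c_[l1[:2],-l2[:2]];k=np.linalg.solve(A,l2[2:]-l1[2:]);out.append(l1[2:]+k[0]*l1[:2])
    return np.array(out)
a,b=fit(T,tp),fit(S,sp);print(a-tp,b-sp)
P=tri(T,a,S,b);print(P,P.mean(0));print([np.linalg.norm(P[i,:3]-P[(i+1)%4,:3]) for i in range(4)])
for s,p in((T,a),(S,b)):
  for z in(.07,.08,.09):
    q=onz(s,p,z);print(z,q.mean(0)[:2],np.mean([np.linalg.norm(q[i]-q[(i+1)%4]) for i in range(4)]))
E
```

```text
[[-0.1553 -0.0888]
 [-0.2599  0.6439]
 [ 0.5565 -0.4089]
 [-0.0573  0.9346]] [[ 0.0421 -0.5329]
 [-2.2062 -0.1971]
 [ 0.6431 -1.4331]
 [ 1.1845  0.2727]]
[[0.4806 0.1457 0.079  0.0017]
 [0.5927 0.237  0.0806 0.004 ]
 [0.6873 0.1211 0.0813 0.0023]
 [0.5746 0.0307 0.0773 0.002 ]] [0.5838 0.1336 0.0795 0.0025]
[np.float64(0.14456948429736083), np.float64(0.14961874058253463), np.float64(0.1445516965124676), np.float64(0.14852062573303637)]
0.07 [0.5855 0.1358] 0.14817003759681574
0.08 [0.5836 0.1337] 0.146857807694168
0.09 [0.5816 0.1316] 0.1455455777915202
0.07 [0.5905 0.1491] 0.15107173328053491
0.08 [0.5839 0.133 ] 0.14920814194844834
0.09 [0.5772 0.1168] 0.14734455061636162
```

```bash
cat > c2.py <<'E'
import sys,numpy as np
from plant import sensors
np.set_printoptions(precision=2,suppress=True)
o=sensors.get_obs();p=o['tool_pos'];f=o['force']
C=np.array([.469,.285]);d=p[:2]-C;a0=np.arctan2(d[1],d[0]);t=np.array([np.sin(a0),-np.cos(a0)])
print('clk %.2f'%o['clock'],p*1000,'F',f,'op %.4f'%o['opening'],'r %.1f ang %.1f tang %.1f rad %.1f'%(np.hypot(*d)*1000,np.degrees(a0),f[:2]@t,f[:2]@d/np.hypot(*d)))
y=np.radians(-21.3);X=np.array([np.cos(y),np.sin(y)]);Y=np.array([np.sin(y),-np.cos(y)])
px,py=float(sys.argv[1])/1000,float(sys.argv[2])/1000;a1,st=map(float,sys.argv[3:5])
for i in range(1,9):
    a=np.radians(a1-st*i);q=C+.058*np.array([np.cos(a),np.sin(a)]);e=q-[px,py]
    print('%.1f'%(a1-st*i),'[1.5,%.2f,%.2f,0,0,0,0],'%(e@X*100,e@Y*100),q*1000)
E
python3 c2.py 420.9 249.7 -143.7 13
```

```text
clk 4.20 [422.09 251.02 124.87] F [ 19.31   7.57 -19.06] op 0.0233 r 57.9 ang -144.1 tang -5.2 rad -20.1
-156.7 [1.5,-0.93,-0.96,0,0,0,0], [415.73 262.06]
-169.7 [1.5,-1.74,-2.00,0,0,0,0], [411.93 274.63]
-182.7 [1.5,-2.30,-3.19,0,0,0,0], [411.06 287.73]
-195.7 [1.5,-2.57,-4.47,0,0,0,0], [413.16 300.69]
-208.7 [1.5,-2.55,-5.78,0,0,0,0], [418.13 312.85]
-221.7 [1.5,-2.24,-7.06,0,0,0,0], [425.69 323.58]
-234.7 [1.5,-1.64,-8.23,0,0,0,0], [435.48 332.34]
-247.7 [1.5,-0.80,-9.24,0,0,0,0], [446.99 338.66]
```

>>> move_arm(
  commands=[
    [1.5, -0.93, -0.96, 0, 0, 0, 0],
    [1.5, -1.74, -2.0, 0, 0, 0, 0],
    [1.5, -2.3, -3.19, 0, 0, 0, 0],
    [1.5, -2.57, -4.47, 0, 0, 0, 0],
    [1.5, -2.55, -5.78, 0, 0, 0, 0],
    [1.5, -2.24, -7.06, 0, 0, 0, 0],
    [1.5, -1.64, -8.23, 0, 0, 0, 0],
    [1.5, -0.8, -9.24, 0, 0, 0, 0],
  ],
)

```text
clock: 5.2
tool_pos: [0.4472, 0.3389, 0.1246]
orientation: [180.0, 0.0, -21.3]
force: [-2.7, -5.8, 6.5]
opening: 0.0232
```

```bash
python3 c2.py 447 338.7 112.3 2; python3 c2.py 447 338.7 112.3 1|tail -8
```

```text
clk 5.20 [447.23 338.88 124.58] F [-2.7  -5.84  6.47] op 0.0232 r 58.1 ang 112.0 tang -4.7 rad -4.4
110.3 [1.5,0.15,-0.13,0,0,0,0], [448.88 339.4 ]
108.3 [1.5,0.30,-0.26,0,0,0,0], [450.79 340.07]
106.3 [1.5,0.46,-0.39,0,0,0,0], [452.72 340.67]
104.3 [1.5,0.62,-0.51,0,0,0,0], [454.67 341.2 ]
102.3 [1.5,0.79,-0.63,0,0,0,0], [456.64 341.67]
100.3 [1.5,0.96,-0.74,0,0,0,0], [458.63 342.07]
98.3 [1.5,1.14,-0.84,0,0,0,0], [460.63 342.39]
96.3 [1.5,1.31,-0.94,0,0,0,0], [462.64 342.65]
111.3 [1.5,0.07,-0.07,0,0,0,0], [447.93 339.04]
110.3 [1.5,0.15,-0.13,0,0,0,0], [448.88 339.4 ]
109.3 [1.5,0.23,-0.20,0,0,0,0], [449.83 339.74]
108.3 [1.5,0.30,-0.26,0,0,0,0], [450.79 340.07]
107.3 [1.5,0.38,-0.33,0,0,0,0], [451.75 340.38]
106.3 [1.5,0.46,-0.39,0,0,0,0], [452.72 340.67]
105.3 [1.5,0.54,-0.45,0,0,0,0], [453.7  340.94]
104.3 [1.5,0.62,-0.51,0,0,0,0], [454.67 341.2 ]
```

>>> move_arm(
  commands=[
    [1.5, 0.3, -0.26, 0, 0, 0, 0],
    [1.5, 0.62, -0.51, 0, 0, 0, 0],
    [1.5, 0.96, -0.74, 0, 0, 0, 0],
    [1.5, 1.14, -0.84, 0, 0, 0, 0],
    [1.5, 1.31, -0.94, 0, 0, 0, 0],
    [1.5, 1.43, -1.0, 0, 0, 0, 0],
    [1.5, 1.55, -1.05, 0, 0, 0, 0],
    [1.5, 1.68, -1.11, 0, 0, 0, 0],
  ],
)

```text
clock: 6.2
tool_pos: [0.4668, 0.3431, 0.1246]
orientation: [180.0, 0.0, -21.3]
force: [-3.0, -2.0, 5.2]
opening: 0.0237
```

```bash
python3 c2.py 466.7 343 92.3 1.2
```

```text
clk 6.20 [466.8  343.15 124.63] F [-3.03 -2.04  5.23] op 0.0237 r 58.2 ang 92.2 tang -3.1 rad -1.9
91.1 [1.5,0.11,-0.04,0,0,0,0], [467.89 342.99]
89.9 [1.5,0.22,-0.09,0,0,0,0], [469.1 343. ]
88.7 [1.5,0.34,-0.13,0,0,0,0], [470.32 342.99]
87.5 [1.5,0.45,-0.17,0,0,0,0], [471.53 342.94]
86.3 [1.5,0.57,-0.21,0,0,0,0], [472.74 342.88]
85.1 [1.5,0.68,-0.24,0,0,0,0], [473.95 342.79]
83.9 [1.5,0.80,-0.28,0,0,0,0], [475.16 342.67]
82.7 [1.5,0.92,-0.31,0,0,0,0], [476.37 342.53]
```

```bash
python3 c2.py 466.7 343 92.3 2
```

```text
clk 6.20 [466.8  343.15 124.63] F [-3.03 -2.04  5.23] op 0.0237 r 58.2 ang 92.2 tang -3.1 rad -1.9
90.3 [1.5,0.19,-0.07,0,0,0,0], [468.7 343. ]
88.3 [1.5,0.38,-0.14,0,0,0,0], [470.72 342.97]
86.3 [1.5,0.57,-0.21,0,0,0,0], [472.74 342.88]
84.3 [1.5,0.76,-0.27,0,0,0,0], [474.76 342.71]
82.3 [1.5,0.96,-0.32,0,0,0,0], [476.77 342.48]
80.3 [1.5,1.15,-0.36,0,0,0,0], [478.77 342.17]
78.3 [1.5,1.35,-0.40,0,0,0,0], [480.76 341.79]
76.3 [1.5,1.55,-0.43,0,0,0,0], [482.74 341.35]
```

>>> move_arm(
  commands=[
    [1.5, 0.19, -0.07, 0, 0, 0, 0],
    [1.5, 0.38, -0.14, 0, 0, 0, 0],
    [1.5, 0.57, -0.21, 0, 0, 0, 0],
    [1.5, 0.76, -0.27, 0, 0, 0, 0],
    [1.5, 0.96, -0.32, 0, 0, 0, 0],
    [1.5, 1.15, -0.36, 0, 0, 0, 0],
    [1.5, 1.35, -0.4, 0, 0, 0, 0],
    [1.5, 1.55, -0.43, 0, 0, 0, 0],
  ],
)

```text
clock: 7.2
tool_pos: [0.4828, 0.3416, 0.1247]
orientation: [-180.0, 0.0, -21.3]
force: [-2.9, -1.0, 5.8]
opening: 0.024
```

```bash
python3 c2.py 482.7 341.35 76.3 2
```

```text
clk 7.20 [482.79 341.64 124.66] F [-2.91 -1.04  5.78] op 0.0240 r 58.3 ang 76.3 tang -2.6 rad -1.7
74.3 [1.5,0.20,-0.02,0,0,0,0], [484.69 340.84]
72.3 [1.5,0.41,-0.04,0,0,0,0], [486.63 340.25]
70.3 [1.5,0.61,-0.05,0,0,0,0], [488.55 339.61]
68.3 [1.5,0.81,-0.05,0,0,0,0], [490.45 338.89]
66.3 [1.5,1.01,-0.05,0,0,0,0], [492.31 338.11]
64.3 [1.5,1.22,-0.04,0,0,0,0], [494.15 337.26]
62.3 [1.5,1.42,-0.02,0,0,0,0], [495.96 336.35]
60.3 [1.5,1.62,0.01,0,0,0,0], [497.74 335.38]
```

>>> move_arm(
  commands=[
    [1.5, 0.2, -0.02, 0, 0, 0, 0],
    [1.5, 0.41, -0.04, 0, 0, 0, 0],
    [1.5, 0.61, -0.05, 0, 0, 0, 0],
    [1.5, 0.81, -0.05, 0, 0, 0, 0],
    [1.5, 1.01, -0.05, 0, 0, 0, 0],
    [1.5, 1.22, -0.04, 0, 0, 0, 0],
    [1.5, 1.42, -0.02, 0, 0, 0, 0],
    [1.5, 1.62, 0.01, 0, 0, 0, 0],
  ],
)

```text
clock: 8.2
tool_pos: [0.4978, 0.3358, 0.1246]
orientation: [-180.0, 0.0, -21.3]
force: [-3.6, -1.5, 5.7]
opening: 0.0234
```

```bash
python3 c2.py 497.7 335.4 60.3 2
```

```text
clk 8.20 [497.77 335.79 124.64] F [-3.62 -1.52  5.75] op 0.0234 r 58.4 ang 60.5 tang -2.4 rad -3.1
58.3 [1.5,0.20,0.03,0,0,0,0], [499.48 334.35]
56.3 [1.5,0.40,0.07,0,0,0,0], [501.18 333.25]
54.3 [1.5,0.60,0.12,0,0,0,0], [502.85 332.1 ]
52.3 [1.5,0.79,0.17,0,0,0,0], [504.47 330.89]
50.3 [1.5,0.99,0.23,0,0,0,0], [506.05 329.63]
48.3 [1.5,1.18,0.30,0,0,0,0], [507.58 328.31]
46.3 [1.5,1.37,0.38,0,0,0,0], [509.07 326.93]
44.3 [1.5,1.55,0.46,0,0,0,0], [510.51 325.51]
```

```bash
python3 - <<'E'
from plant import cams
import cv2
s=cams.snapshot('wrist');cv2.imwrite('pics/w2.png',s['frame'][:,:,::-1])
E
```

```text
(no output)
```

View pics/w2.png

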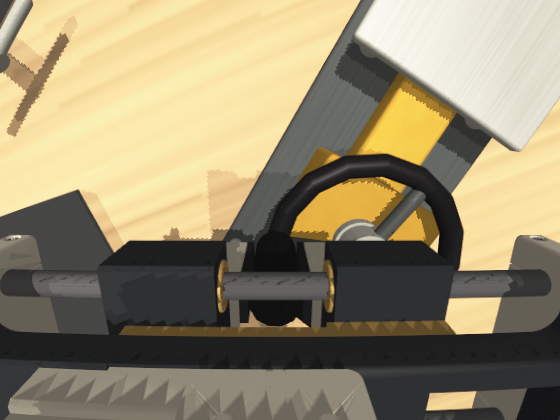

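The picture shows the handle held between the pads at (275,290), so it is following the gripper. I'll keep winding.

>>> move_arm(
  commands=[
    [1.5, 0.2, 0.03, 0, 0, 0, 0],
    [1.5, 0.4, 0.07, 0, 0, 0, 0],
    [1.5, 0.6, 0.12, 0, 0, 0, 0],
    [1.5, 0.79, 0.17, 0, 0, 0, 0],
    [1.5, 0.99, 0.23, 0, 0, 0, 0],
    [1.5, 1.18, 0.3, 0, 0, 0, 0],
    [1.5, 1.37, 0.38, 0, 0, 0, 0],
    [1.5, 1.55, 0.46, 0, 0, 0, 0],
  ],
)

```text
clock: 9.25
tool_pos: [0.5106, 0.326, 0.1246]
orientation: [-179.9, 0.0, -21.3]
force: [-4.4, 0.4, 3.9]
opening: 0.0232
```

```bash
python3 c2.py 510.5 325.5 44.3 1.25
```

```text
clk 9.25 [510.63 326.02 124.64] F [-4.41  0.42  3.93] op 0.0232 r 58.4 ang 44.6 tang -3.4 rad -2.8
43.0 [1.5,0.12,0.05,0,0,0,0], [511.38 324.59]
41.8 [1.5,0.23,0.11,0,0,0,0], [512.24 323.66]
40.5 [1.5,0.34,0.17,0,0,0,0], [513.07 322.71]
39.3 [1.5,0.45,0.23,0,0,0,0], [513.88 321.74]
38.0 [1.5,0.56,0.29,0,0,0,0], [514.67 320.75]
36.8 [1.5,0.67,0.36,0,0,0,0], [515.44 319.74]
35.5 [1.5,0.78,0.42,0,0,0,0], [516.19 318.72]
34.3 [1.5,0.88,0.50,0,0,0,0], [516.91 317.68]
```

```bash
sed -i 's/np.radians(-21.3)/np.radians(o["orientation"][2])/; s/%.2f,%.2f,0,0,0,0/%.2f,%.2f,0,0,0,%.3f/; s/e@Y\*100)/e@Y*100,i*np.radians(3))/' c2.py; python3 c2.py 510.5 325.5 44.3 2
```

```text
clk 9.25 [510.63 326.02 124.64] F [-4.41  0.42  3.93] op 0.0232 r 58.4 ang 44.6 tang -3.4 rad -2.8
42.3 [1.5,0.18,0.09,0,0,0,0.052], [511.9  324.03]
40.3 [1.5,0.36,0.18,0,0,0,0.105], [513.23 322.51]
38.3 [1.5,0.54,0.28,0,0,0,0.157], [514.52 320.95]
36.3 [1.5,0.71,0.38,0,0,0,0.209], [515.74 319.34]
34.3 [1.5,0.88,0.50,0,0,0,0.262], [516.91 317.68]
32.3 [1.5,1.05,0.61,0,0,0,0.314], [518.03 315.99]
30.3 [1.5,1.21,0.74,0,0,0,0.367], [519.08 314.26]
28.3 [1.5,1.36,0.86,0,0,0,0.419], [520.07 312.5 ]
```

>>> move_arm(
  commands=[
    [1.5, 0.18, 0.09, 0, 0, 0, 0.05],
    [1.5, 0.36, 0.18, 0, 0, 0, 0.1],
    [1.5, 0.54, 0.28, 0, 0, 0, 0.16],
    [1.5, 0.71, 0.38, 0, 0, 0, 0.21],
    [1.5, 0.88, 0.5, 0, 0, 0, 0.26],
    [1.5, 1.05, 0.61, 0, 0, 0, 0.31],
    [1.5, 1.21, 0.74, 0, 0, 0, 0.37],
    [1.5, 1.36, 0.86, 0, 0, 0, 0.42],
  ],
)

```text
clock: 10.25
tool_pos: [0.516, 0.3202, 0.1246]
orientation: [-179.7, 0.6, -45.4]
force: [-34.3, 30.8, 10.8]
opening: 0.0235
```

```bash
python3 c2.py 520.1 312.5 28.3 2; python3 -c "
from plant import sensors;o=sensors.get_obs();print(o['orientation'],o['joint_pos'])"
```

```text
clk 10.25 [515.98 320.19 124.6 ] F [-34.33  30.85  10.81] op 0.0235 r 58.7 ang 36.8 tang -45.3 rad -9.0
26.3 [1.5,0.19,0.06,0,0,0,0.052], [521.  310.7]
24.3 [1.5,0.38,0.13,0,0,0,0.105], [521.86 308.87]
22.3 [1.5,0.57,0.20,0,0,0,0.157], [522.66 307.01]
20.3 [1.5,0.76,0.28,0,0,0,0.209], [523.4  305.12]
18.3 [1.5,0.94,0.37,0,0,0,0.262], [524.07 303.21]
16.3 [1.5,1.12,0.46,0,0,0,0.314], [524.67 301.28]
14.3 [1.5,1.30,0.56,0,0,0,0.367], [525.2  299.33]
12.3 [1.5,1.47,0.67,0,0,0,0.419], [525.67 297.36]
[-179.68093001    0.60145     -45.409037  ] [ 49.85880934  18.89430038 -15.73667106  -0.69538096 -54.99805124
  -4.87248831]
```

```bash
python3 - <<'E'
import numpy as np
C=np.array([469,285.]);y=np.radians(-45.4);X=np.array([np.cos(y),np.sin(y)]);Y=np.array([np.sin(y),-np.cos(y)])
for a in(38,51,64,77,90,103,116,128):
    q=C+58*np.array([np.cos(np.radians(a)),np.sin(np.radians(a))])-[520.1,312.5];print(a,np.round([q@X/10,q@Y/10],2))
E
```

```text
38 [-0.96 -0.19]
51 [-2.28 -0.19]
64 [-3.56  0.1 ]
77 [-4.74  0.67]
90 [-5.76  1.5 ]
103 [-6.57  2.53]
116 [-7.13  3.72]
128 [-7.39  4.9 ]
```

>>> move_arm(
  commands=[
    [1.5, -0.96, -0.19, 0, 0, 0, 0],
    [1.5, -2.28, -0.19, 0, 0, 0, 0],
    [1.5, -3.56, 0.1, 0, 0, 0, 0],
    [1.5, -4.74, 0.67, 0, 0, 0, 0],
    [1.5, -5.76, 1.5, 0, 0, 0, 0],
    [1.5, -6.57, 2.53, 0, 0, 0, 0],
    [1.5, -7.13, 3.72, 0, 0, 0, 0],
    [1.5, -7.39, 4.9, 0, 0, 0, 0],
  ],
)

```text
clock: 11.25
tool_pos: [0.4344, 0.3311, 0.1247]
orientation: [-179.8, -0.0, -45.4]
force: [6.3, 0.2, -1.6]
opening: 0.0235
```

```bash
python3 c2.py 520.1 312.5 28.3 2|head -1; python3 - <<'E'
from plant import cams
from h import *
s=cams.snapshot('wrist');cv2.imwrite('pics/w3.png',s['frame'][:,:,::-1]);pickle.dump(s,open('w3.pkl','wb'))
E
```

```text
clk 11.25 [434.45 331.12 124.68] F [ 6.33  0.24 -1.63] op 0.0235 r 57.6 ang 126.8 tang 5.2 rad -3.6
```

View pics/w3.png

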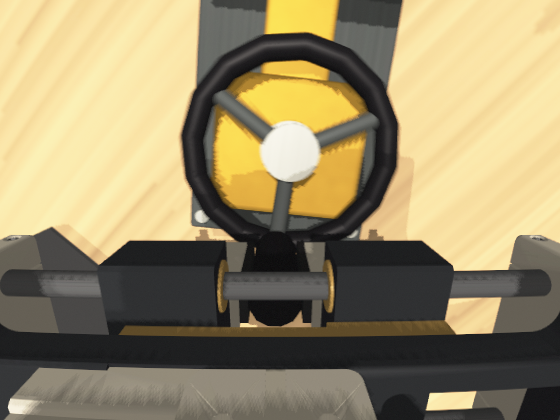

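The stop was felt at a handle angle of about 37° (45 N tangential, against about 3–5 N when running freely). The handle is now backed off to about 127°, a quarter turn. I'll release it, lift, and look at the plate.

>>> move_arm(
  commands=[
    [4.5, 0, 0, 0, 0, 0, 0],
    [4.5, 0, 0, 0, 0, 0, 0],
    [5.5, 0, 0, -1, 0, 0, 0],
    [6.5, 0, 0, -6, 0, 0, 0],
    [8.7, 2, 0, -10, 0, 0, 0],
    [8.7, 5, 0, -14, 0, 0, 0],
    [8.7, 8, 0, -17, 0, 0, 0],
    [8.7, 8, 0, -17, 0, 0, 0],
  ],
)

```text
clock: 12.3
tool_pos: [0.4914, 0.2731, 0.2979]
orientation: [-179.7, -0.0, -45.5]
force: [-1.0, 0.4, -0.9]
opening: 0.0868
```

```bash
python3 - <<'E'
from plant import cams,sensors
from h import *
o=sensors.get_obs();print(o['clock'],o['tool_pos'],o['force'],o['orientation'],o['opening'])
s=cams.snapshot('wrist');cv2.imwrite('pics/w4.png',s['frame'][:,:,::-1]);pickle.dump(s,open('w4.pkl','wb'))
E
```

```text
12.3 [0.49144444 0.27312494 0.29786448] [-0.9827188   0.40947478 -0.86572839] [-1.79707175e+02 -2.87498874e-02 -4.54785844e+01] 0.08679116009061037
```

View pics/w4.png

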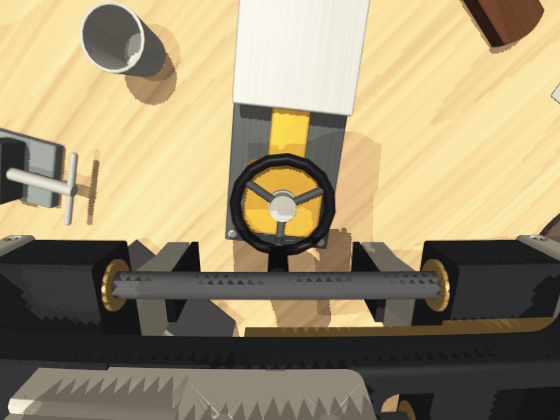

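```bash
python3 - <<'E'
from h import *
np.set_printoptions(precision=4,suppress=True)
s=pickle.load(open('w4.pkl','rb'))
f=s['frame'];h=cv2.cvtColor(f,cv2.COLOR_RGB2HSV)
M=((h[:,:,2]>190)&(h[:,:,1]<25)).astype(np.uint8);M[125:]=0
n,l,st,_=cv2.connectedComponentsWithStats(M);i=1+st[1:,4].argmax();print(st[i])
cs,_=cv2.findContours((l==i).astype(np.uint8),0,2);k=max(cs,key=cv2.contourArea)
a=cv2.approxPolyDP(k,3,True).reshape(-1,2);print(a)
c=np.array([[232,103],[352,116]],float)
g=cv2.cvtColor(f,cv2.COLOR_RGB2GRAY);c2=cv2.cornerSubPix(g,c.astype(np.float32).reshape(-1,1,2),(5,5),(-1,-1),(3,30,.01)).reshape(-1,2);print(c2)
for cc in(c,c2):
    q=onz(s,cc,.0685);e=q[1]-q[0];L=np.hypot(*e[:2]);n=np.array([-e[1],e[0]])/L
    if n@np.array([.63,-.77])<0:n=-n
    print(q,L,n,q.mean(0)[:2]+.075*n, np.degrees(np.arctan2(n[1],n[0])))
hub=onz(s,[[282,207]],.112);print(hub)
E
```

```text
[  233     0   136   115 13473]
[[240   0]
 [233 101]
 [351 113]
 [368   0]]
[[233.1079 101.876 ]
 [347.5101 114.9703]]
[[0.5976 0.2409 0.0685]
 [0.4823 0.1483 0.0685]] 0.14784175495003327 [ 0.6258 -0.78  ] [0.5869 0.1361] -51.25968389216483
[[0.5975 0.2389 0.0685]
 [0.4871 0.1514 0.0685]] 0.14088162103631016 [ 0.6211 -0.7837] [0.5889 0.1364] -51.59985555697974
[[0.4705 0.2831 0.112 ]]
```

>>> move_arm(
  commands=[
    [8.7, 3.4, 4.3, 0, 0, 0, -0.1],
    [8.7, 6.8, 8.7, 0, 0, 0, -0.2],
    [8.7, 10.2, 13.1, 1, 0, 0, -0.3],
    [8.7, 13.6, 17.5, 4, 0, 0, -0.4],
    [8.7, 17, 22, 8, 0, 0, -0.5],
    [8.7, 20.4, 26.4, 12, 0, 0, -0.6],
    [8.7, 23.4, 30.3, 15, 0, 0, -0.71],
    [8.7, 23.4, 30.3, 15, 0, 0, -0.71],
  ],
)

```text
clock: 13.35
tool_pos: [0.435, -0.1079, 0.1416]
orientation: [179.9, 0.3, -4.8]
force: [-0.7, 0.5, 0.5]
opening: 0.0869
```

```bash
cat > look.py <<'E'
import sys
from plant import cams,sensors
from h import *
np.set_printoptions(precision=4,suppress=True)
o=sensors.get_obs();print('%.2f'%o['clock'],o['tool_pos'],o['force'],o['orientation'],'op %.4f'%o['opening'])
n,name=sys.argv[1:3]
s=cams.snapshot(n);cv2.imwrite(f'pics/{name}.png',s['frame'][:,:,::-1]);pickle.dump(s,open(name+'.pkl','wb'))
E
python3 look.py wrist w5
```

```text
13.35 [ 0.435  -0.1079  0.1416] [-0.727   0.5131  0.4671] [179.9448   0.3487  -4.8032] op 0.0869
```

View pics/w5.png

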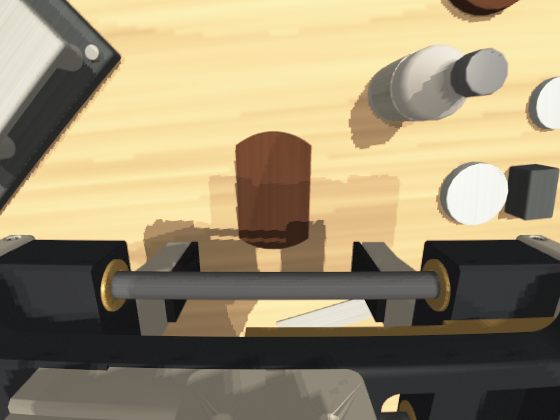

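```bash
python3 - <<'E'
from h import *
np.set_printoptions(precision=4,suppress=True)
s=pickle.load(open('w5.pkl','rb'))
print(ray(s,[[0,0]])[0])
a=onz(s,[[273,131],[235.5,180],[311,180]],.024);b=onz(s,[[273,248.5]],0);print(a,b,a[0]-b[0],(a[0]+b[0])/2,(a[1]+a[2])/2)
print(onz(s,[[474,194]],.014), onz(s,[[508,170],[557,168],[548,219],[505,216]],.03))
E
```

```text
[ 0.5086 -0.1149  0.2989]
[[ 0.5003 -0.1124  0.024 ]
 [ 0.4595 -0.0743  0.024 ]
 [ 0.4537 -0.1436  0.024 ]] [[ 0.3781 -0.1019  0.    ]] [ 0.1222 -0.0105  0.024 ] [ 0.4392 -0.1072  0.012 ] [ 0.4566 -0.1089  0.024 ]
[[ 0.425  -0.3053  0.014 ]] [[ 0.4501 -0.3253  0.03  ]
 [ 0.4485 -0.3743  0.03  ]
 [ 0.3983 -0.3737  0.03  ]
 [ 0.4053 -0.3281  0.03  ]]
```

```bash
python3 -c "
from plant import sensors;o=sensors.get_obs();print(o['clock'],o['tool_pos'],o['orientation'],o['qvel'])"
```

```text
13.4 [ 0.43608227 -0.10737095  0.14241993] [179.94737305   0.25496115  -4.85100677] [ 2.66955793 -1.36985578  2.29494564  0.26987196 -1.50787697 -3.29053857]
```

>>> move_arm(
  commands=[
    [8.7, 0.5, 0.1, 5, 0, 0, 0],
    [8.7, 0.5, 0.1, 10, 0, 0, 0],
    [8.7, 0.5, 0.1, 13.3, 0, 0, 0],
    [8.7, 0.5, 0.1, 13.9, 0, 0, 0],
    [6, 0.5, 0.1, 13.9, 0, 0, 0],
    [6, 0.5, 0.1, 13.9, 0, 0, 0],
    [6, 0.5, 0.1, 13.9, 0, 0, 0],
    [6, 0.5, 0.1, 13.9, 0, 0, 0],
  ],
)

```text
clock: 14.4
tool_pos: [0.4443, -0.1069, 0.007]
orientation: [-180.0, -0.2, -4.7]
force: [-1.2, 3.2, 7.5]
opening: 0.0683
```

```bash
python3 look.py wrist w6
```

```text
14.40 [ 0.4443 -0.1069  0.007 ] [-1.1635  3.1556  7.4617] [-179.9513   -0.1704   -4.677 ] op 0.0683
```

View pics/w6.png

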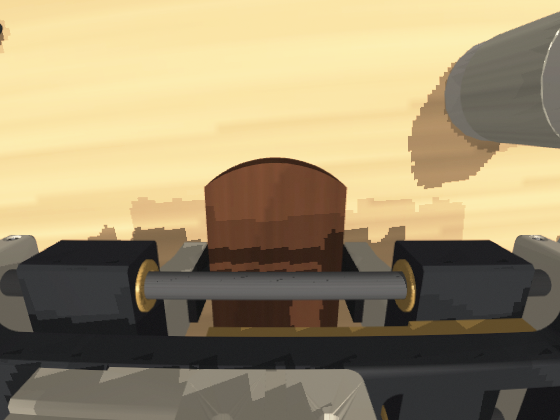

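```bash
python3 - <<'E'
from h import *
s=pickle.load(open('w6.pkl','rb'))
print(ray(s,[[0,0]])[0],onz(s,[[275,161],[275,157.5]],.024)-[.4443,-.1069,0],onz(s,[[275,157.5]],0)-[.4443,-.1069,0])
E
```

```text
[ 0.51652888 -0.11390267  0.16495842] [[ 0.0557234  -0.00537637  0.024     ]
 [ 0.05733074 -0.00550598  0.024     ]] [[ 0.05479413 -0.00525115  0.        ]]
```

>>> move_arm(
  commands=[
    [6, 0, 0, -5, 0, 0, 0],
    [6, 1.2, -2.5, -10, 0, 0, 0],
    [6, 3.4, -7, -12, 0, 0, 0],
    [6, 5.7, -12, -12, 0, 0, 0],
    [6, 8, -16.8, -12, 0, 0, 0],
    [6, 10.3, -21.4, -12, 0, 0, 0],
    [6, 12.2, -25.4, -12, 0, 0, 0],
    [6, 12.2, -25.4, -12, 0, 0, 0],
  ],
)

```text
clock: 15.45
tool_pos: [0.5867, 0.1384, 0.1255]
orientation: [-180.0, -0.0, -4.6]
force: [-0.3, -1.3, -2.0]
opening: 0.0676
```

```bash
python3 look.py wrist w7
```

```text
15.45 [0.5867 0.1384 0.1255] [-0.2559 -1.3032 -2.006 ] [-179.9736   -0.0368   -4.5735] op 0.0676
```

View pics/w7.png

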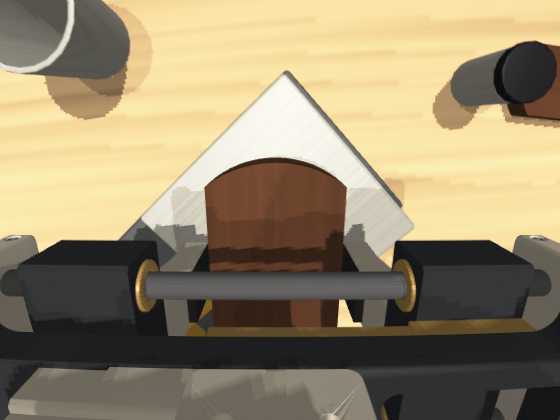

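```bash
python3 - <<'E'
from h import *
np.set_printoptions(precision=4,suppress=True)
s=pickle.load(open('w7.pkl','rb'))
print(ray(s,[[0,0]])[0]);print(onz(s,[[286,71.5],[412.5,226]],.0685))
print(proj(s,[[.6924,.1248,.0685],[.5754,.0311,.0685],[.6924,.1248,.0565]]))
f=s['frame'][:,:,::-1];cv2.imwrite('pics/w7c.png',cv2.resize(f[55:250,130:430],None,fx=2.6,fy=2.6,interpolation=2))
E
```

```text
[0.6592 0.1315 0.2834]
[[0.6918 0.122  0.0685]
 [0.5769 0.034  0.0685]]
[[281.775   70.9213]
 [416.1669 227.6199]
 [281.4329  73.7838]]
```

View pics/w7c.png

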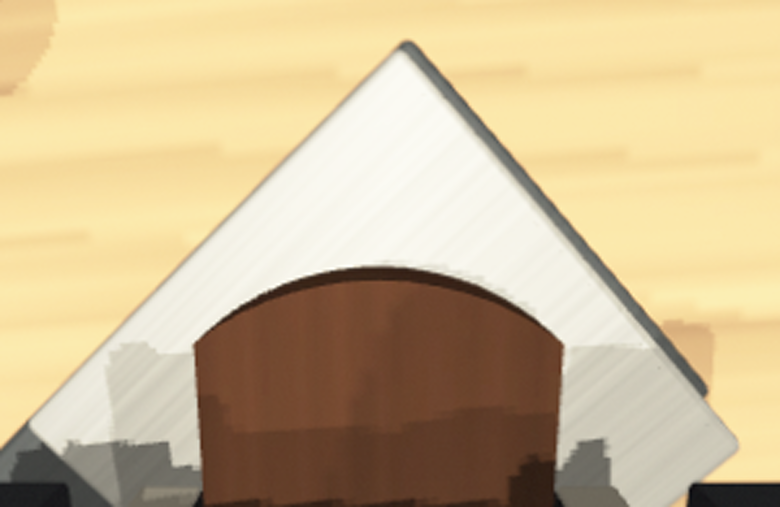

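```bash
python3 - <<'E'
from h import *
np.set_printoptions(precision=4,suppress=True)
s=pickle.load(open('w7.pkl','rb'))
q=onz(s,[[284.6,74],[412.7,226],[140.8,218]],.0685);print(q,np.linalg.norm(q[1]-q[0]),np.linalg.norm(q[2]-q[0]),np.linalg.norm(q[2]-q[1]),(q[1]+q[2])/2)
print(onz(s,[[275.5,159]],.0255+.1255-.007))
E
```

```text
[[0.6903 0.1231 0.0685]
 [0.5769 0.0338 0.0685]
 [0.5993 0.2378 0.0685]] 0.14431973531635992 0.14647269192909418 0.20517097400089312 [0.5881 0.1358 0.0685]
[[0.6435 0.1328 0.144 ]]
```

>>> move_arm(
  commands=[
    [6, 0, 0.2, 2, 0, 0, 0],
    [6, 0, 0.2, 4, 0, 0, 0],
    [6, 0, 0.2, 4.6, 0, 0, 0],
    [6, 0, 0.2, 4.8, 0, 0, 0],
    [6, 0, 0.2, 4.9, 0, 0, 0],
    [6, 0, 0.2, 5.0, 0, 0, 0],
    [6, 0, 0.2, 5.0, 0, 0, 0],
    [6, 0, 0.2, 5.0, 0, 0, 0],
  ],
)

```text
clock: 16.5
tool_pos: [0.5854, 0.134, 0.0757]
orientation: [-180.0, -0.0, -4.7]
force: [0.8, -0.2, -1.7]
opening: 0.068
```

```bash
python3 look.py side s8; python3 -c "
import cv2;f=cv2.imread('pics/s8.png');cv2.imwrite('pics/s8c.png',cv2.resize(f[60:220,190:360],None,fx=4,fy=3.7))"
```

```text
16.50 [0.5854 0.134  0.0757] [ 0.7585 -0.1659 -1.7087] [-179.9913   -0.0129   -4.6822] op 0.0680
```

View pics/s8c.png

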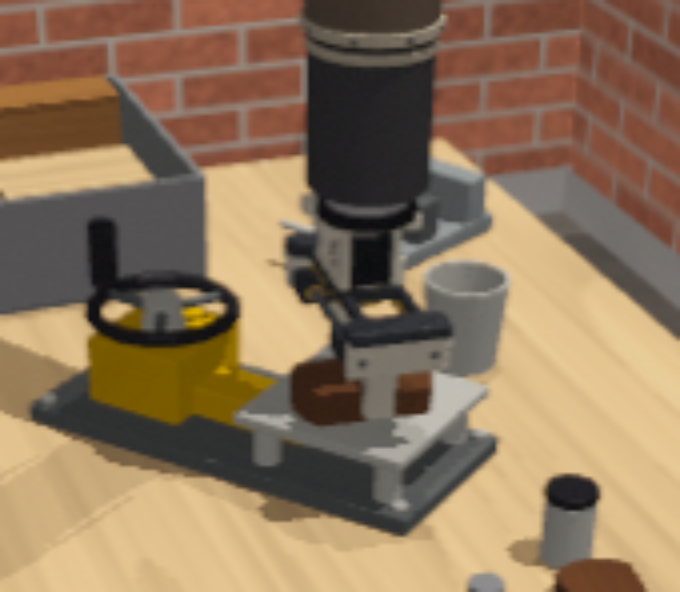

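>>> move_arm(
  commands=[
    [6, 0.15, -0.2, 0, 0, 0, 0],
    [6, 0.15, -0.2, 0.05, 0, 0, 0],
    [6, 0.15, -0.2, 0.1, 0, 0, 0],
    [6, 0.15, -0.2, 0.13, 0, 0, 0],
    [6, 0.15, -0.2, 0.15, 0, 0, 0],
    [6, 0.15, -0.2, 0.15, 0, 0, 0],
    [6, 0.15, -0.2, 0.15, 0, 0, 0],
    [6, 0.15, -0.2, 0.15, 0, 0, 0],
  ],
)

```text
clock: 17.55
tool_pos: [0.5873, 0.1361, 0.0755]
orientation: [-180.0, -0.1, -4.7]
force: [-4.5, 0.7, 9.8]
opening: 0.0675
```

>>> move_arm(
  commands=[
    [8.2, 0, 0, 0, 0, 0, 0],
    [8.2, 0, 0, 0, 0, 0, 0],
    [8.7, 0, 0, -2, 0, 0, 0],
    [8.7, 0, 0, -7, 0, 0, 0],
    [8.7, -0.5, 3, -11, 0, 0, 0.1],
    [8.7, -1.5, 7.5, -14, 0, 0, 0.25],
    [8.7, -3, 13, -15, 0, 0, 0.4],
    [8.7, -4.5, 18, -15, 0, 0, 0.58],
  ],
)

```text
clock: 18.55
tool_pos: [0.5272, -0.0413, 0.2251]
orientation: [-179.9, -0.1, -38.2]
force: [0.3, -0.4, -1.0]
opening: 0.0871
```

```bash
python3 look.py top t9; python3 - <<'E'
from h import *
np.set_printoptions(precision=4,suppress=True)
d=pickle.load(open("s0.pkl","rb"));T=d["top"]
print('bottle',onz(T,[[334.3,194.8]],.135), 'block',onz(T,[[380.5,241]],.03),'tin',onz(T,[[263,134]],.068))
E
```

```text
18.55 [ 0.5272 -0.0413  0.2251] [ 0.3481 -0.3943 -0.9663] [-179.9065   -0.0833  -38.2128] op 0.0871
bottle [[ 0.5213 -0.2269  0.135 ]] block [[ 0.4172 -0.3616  0.03  ]] tin [[ 0.6879 -0.047   0.068 ]]
```

View pics/t9.png

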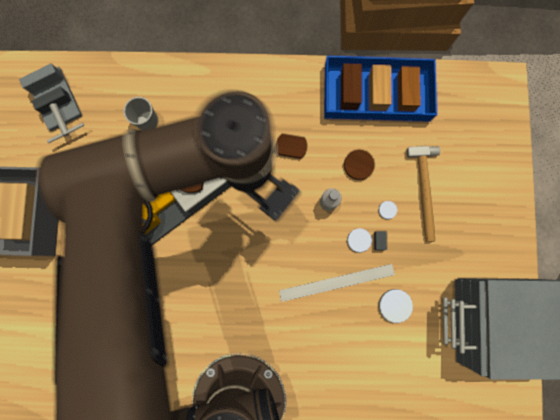

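>>> move_arm(
  commands=[
    [8.7, 1.4, 4.8, 0, 0, 0, 0.16],
    [8.7, 2.8, 9.6, 0, 0, 0, 0.32],
    [8.7, 4.2, 14.4, 0, 0, 0, 0.48],
    [8.7, 5.6, 19.2, 0, 0, 0, 0.64],
    [8.7, 7, 23.8, 2, 0, 0, 0.8],
    [8.7, 8.2, 27.6, 5, 0, 0, 0.91],
    [8.7, 8.2, 27.6, 7, 0, 0, 0.91],
    [8.7, 8.2, 27.6, 7, 0, 0, 0.91],
  ],
)

```text
clock: 19.6
tool_pos: [0.4211, -0.3081, 0.1525]
orientation: [179.8, 0.1, -90.1]
force: [0.2, -0.1, -0.1]
opening: 0.087
```

```bash
python3 look.py wrist w10
```

```text
19.60 [ 0.4211 -0.3081  0.1525] [ 0.2182 -0.1213 -0.0777] [179.8028   0.0663 -90.1198] op 0.0870
```

View pics/w10.png

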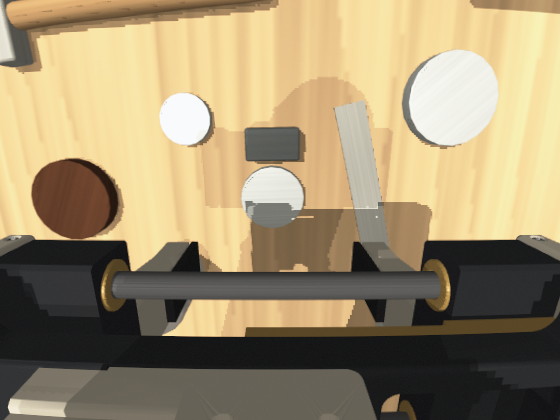

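```bash
python3 - <<'E'
from h import *
np.set_printoptions(precision=4,suppress=True)
s=pickle.load(open('w10.pkl','rb'))
q=onz(s,[[273,166.5],[273,228],[241.5,197],[304.5,197],[273,197]],.014);print(q)
print(onz(s,[[245,162],[299,161]],.0),onz(s,[[248,160],[298,160]],.03))
E
```

```text
[[ 0.4222 -0.3409  0.014 ]
 [ 0.4224 -0.2771  0.014 ]
 [ 0.454  -0.3102  0.014 ]
 [ 0.3906 -0.3101  0.014 ]
 [ 0.4223 -0.3102  0.014 ]]
[[ 0.4509 -0.3436  0.    ]
 [ 0.3957 -0.3445  0.    ]] [[ 0.4451 -0.3492  0.03  ]
 [ 0.3991 -0.3491  0.03  ]]
```

>>> move_arm(
  commands=[
    [8.7, 0.1, -0.1, 5.5, 0, 0, 0],
    [8.7, 0.1, -0.1, 11, 0, 0, 0],
    [8.7, 0.1, -0.1, 14, 0, 0, 0],
    [8, 0.1, -0.1, 14.7, 0, 0, 0],
    [5.6, 0.1, -0.1, 14.7, 0, 0, 0],
    [5.6, 0.1, -0.1, 14.7, 0, 0, 0],
    [5.6, 0.1, -0.1, 14.7, 0, 0, 0],
    [5.6, 0.1, -0.1, 14.7, 0, 0, 0],
  ],
)

```text
clock: 20.65
tool_pos: [0.4247, -0.3093, 0.0087]
orientation: [-179.8, -0.1, -90.0]
force: [-0.5, 3.4, 8.0]
opening: 0.0628
```

```bash
python3 look.py wrist w11
```

```text
20.65 [ 0.4247 -0.3093  0.0087] [-0.5226  3.383   7.9881] [-179.8359   -0.0536  -90.0328] op 0.0628
```

View pics/w11.png

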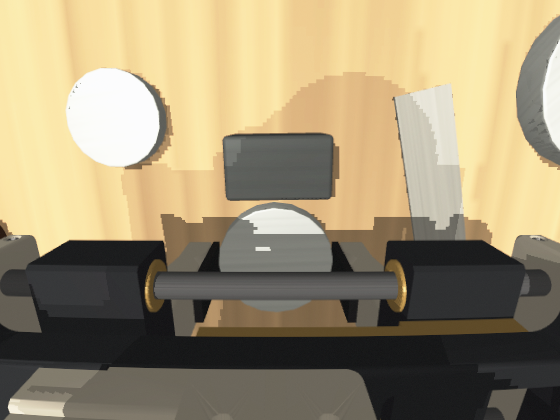

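```bash
python3 - <<'E'
from h import *
s=pickle.load(open('w11.pkl','rb'))
print(onz(s,[[276,204],[276,311]],.014)-[.4247,-.3093,0])
E
```

```text
[[-0.00105547 -0.03354729  0.014     ]
 [-0.00115371  0.03095293  0.014     ]]
```

>>> move_arm(
  commands=[
    [7.2, 0, 0, 0, 0, 0, 0],
    [7.2, 0, 0, 0.1, 0, 0, 0],
    [7.2, 0, 0, 0.4, 0, 0, 0],
    [7.2, 0, 0, 0.4, 0, 0, 0],
    [5.6, 0, 0, 0.4, 0, 0, 0],
    [5.6, 0, 0, 0.4, 0, 0, 0],
    [5.6, 0, 0, 0.4, 0, 0, 0],
    [5.6, 0, 0, 0.4, 0, 0, 0],
  ],
)

```text
clock: 21.7
tool_pos: [0.4233, -0.309, 0.003]
orientation: [180.0, 0.0, -90.1]
force: [-0.0, 0.6, -0.9]
opening: 0.0628
```

>>> move_arm(
  commands=[
    [5.6, 0, 0, -5, 0, 0, 0],
    [5.6, 0, 0, -11, 0, 0, 0],
    [5.6, -1, -0.4, -16, 0, 0, 0],
    [5.6, -5.5, -2, -18, 0, 0, 0],
    [5.6, -11, -4, -18, 0, 0, 0],
    [5.6, -16.5, -6.1, -18, 0, 0, 0],
    [5.6, -22, -8.1, -18, 0, 0, 0],
    [5.6, -27.5, -10.1, -18, 0, 0, 0],
  ],
)

```text
clock: 22.7
tool_pos: [0.5249, -0.0323, 0.1833]
orientation: [-180.0, 0.0, -90.1]
force: [1.4, -2.0, -1.0]
opening: 0.0633
```

>>> move_arm(
  commands=[
    [5.6, -5.5, -2, 0, 0, 0, 0],
    [5.6, -10.5, -3.9, 1, 0, 0, 0],
    [5.6, -15, -5.5, 2.5, 0, 0, 0],
    [5.6, -17.1, -6.3, 4, 0, 0, 0],
    [5.6, -17.1, -6.3, 5, 0, 0, 0],
    [5.6, -17.1, -6.3, 5, 0, 0, 0],
    [5.6, -17.1, -6.3, 5, 0, 0, 0],
    [5.6, -17.1, -6.3, 5, 0, 0, 0],
  ],
)

```text
clock: 23.7
tool_pos: [0.5881, 0.1361, 0.1339]
orientation: [-179.9, 0.0, -90.1]
force: [-0.0, -0.7, -0.8]
opening: 0.0632
```

```bash
python3 look.py wrist w12
```

```text
23.70 [0.5881 0.1361 0.1339] [-0.0376 -0.7127 -0.7755] [-179.9362    0.0349  -90.1126] op 0.0632
```

View pics/w12.png

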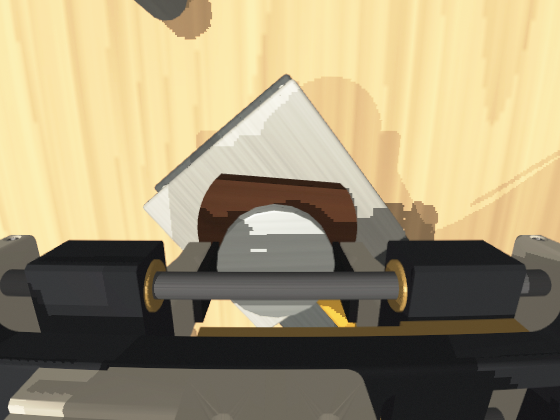

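>>> move_arm(
  commands=[
    [5.6, 0, 0, 2, 0, 0, 0],
    [5.6, 0, 0, 3.2, 0, 0, 0],
    [5.6, 0, 0, 3.6, 0, 0, 0],
    [5.6, 0, 0, 3.8, 0, 0, 0],
    [5.6, 0, 0, 3.87, 0, 0, 0],
    [5.6, 0, 0, 3.93, 0, 0, 0],
    [5.6, 0, 0, 3.95, 0, 0, 0],
    [5.6, 0, 0, 3.95, 0, 0, 0],
  ],
)

```text
clock: 24.75
tool_pos: [0.588, 0.1367, 0.0954]
orientation: [-180.0, -0.0, -90.0]
force: [-5.0, -1.1, 9.7]
opening: 0.0628
```

>>> move_arm(
  commands=[
    [7.8, 0, 0, 0, 0, 0, 0],
    [7.8, 0, 0, 0, 0, 0, 0],
    [7.8, 0, 0, -1.5, 0, 0, 0],
    [8.7, 0, 0, -6, 0, 0, 0],
    [8.7, 5, -1.7, -8, 0, 0, 0.05],
    [8.7, 10.5, -3.5, -8, 0, 0, 0.1],
    [8.7, 16, -5.3, -8, 0, 0, 0.15],
    [8.7, 21.5, -7.1, -8, 0, 0, 0.15],
  ],
)

```text
clock: 25.75
tool_pos: [0.6595, -0.08, 0.1751]
orientation: [-179.9, 0.0, -98.7]
force: [-0.1, 0.6, 1.2]
opening: 0.0869
```

>>> move_arm(
  commands=[
    [8.7, 4.4, -0.7, 1, 0, 0, 0],
    [8.7, 4.4, -0.7, 2, 0, 0, 0],
    [8.7, 4.4, -0.7, 2, 0, 0, 0],
    [8.7, 4.4, -0.7, 2, 0, 0, 0],
    [8.7, 4.4, -0.7, 2, 0, 0, 0],
    [8.7, 4.4, -0.7, 2, 0, 0, 0],
    [8.7, 4.4, -0.7, 2, 0, 0, 0],
    [8.7, 4.4, -0.7, 2, 0, 0, 0],
  ],
)

```text
clock: 26.75
tool_pos: [0.659, -0.1227, 0.1536]
orientation: [-180.0, 0.0, -98.6]
force: [-1.0, -0.6, -0.4]
opening: 0.0868
```

```bash
python3 look.py wrist w13; python3 look.py side s13; python3 -c "
import cv2;f=cv2.imread('pics/s13.png');cv2.imwrite('pics/s13c.png',cv2.resize(f[100:250,190:380],None,fx=4,fy=3.7))"
```

```text
26.75 [ 0.659  -0.1227  0.1536] [-0.963  -0.5634 -0.3811] [-179.9948    0.0001  -98.6365] op 0.0868
26.80 [ 0.659  -0.1227  0.1536] [-0.1103  0.7193 -0.3731] [179.9964  -0.0001 -98.6445] op 0.0866
```

View pics/w13.png

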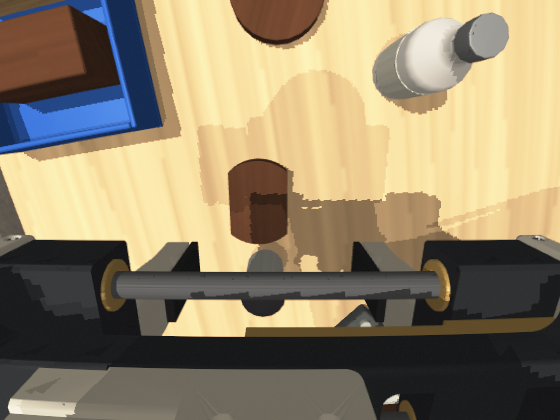

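View pics/s13c.png

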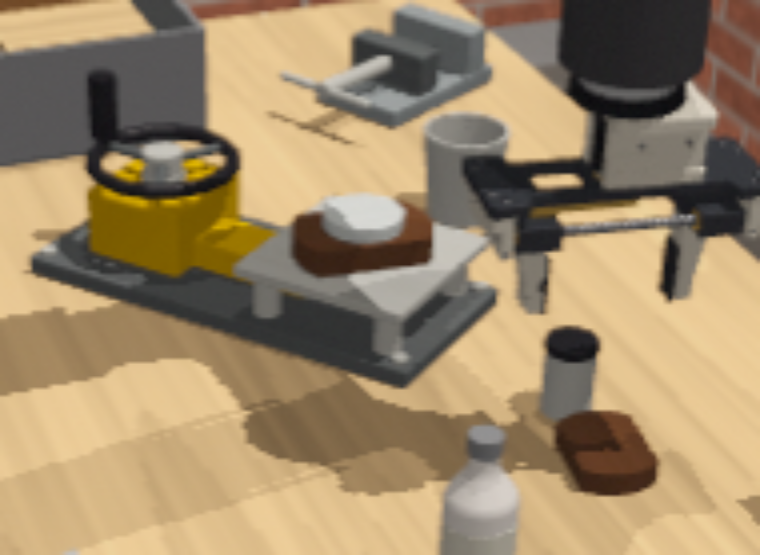

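```bash
python3 - <<'E'
from h import *
np.set_printoptions(precision=4,suppress=True)
s=pickle.load(open('w13.pkl','rb'));f=s['frame']
print(ray(s,[[0,0]])[0])
h=cv2.cvtColor(f[145:250,215:300],cv2.COLOR_RGB2HSV)
M=((h[:,:,2]<125)&(h[:,:,1]>100)).astype(np.uint8)
cs,_=cv2.findContours(M,0,2);k=max(cs,key=cv2.contourArea).reshape(-1,2)+[215,145]
print(k.min(0),k.max(0))
w=onz(s,k.astype(float),.015)[:,:2]*1000;print(cv2.minAreaRect(w.astype(np.float32)))
q=onz(s,[[258,159],[258,243.5],[228.5,205],[288,205]],.02);print(q,q[0]-q[1])
print('tin',onz(s,[[265,262]],.068))
cv2.imwrite('pics/w13c.png',cv2.resize(f[140:275,200:320,::-1],None,fx=4.4,fy=4.4,interpolation=2))
E
```

```text
[ 0.6473 -0.1963  0.3114]
[228 159] [287 244]
((676.2417602539062, -121.08256530761719), (89.03394317626953, 58.387718200683594), 82.03608703613281)
[[ 0.6688 -0.1655  0.02  ]
 [ 0.683  -0.0797  0.02  ]
 [ 0.7054 -0.1249  0.02  ]
 [ 0.6467 -0.116   0.02  ]] [-0.0143 -0.0857  0.    ]
tin [[ 0.6739 -0.0807  0.068 ]]
```

View pics/w13c.png

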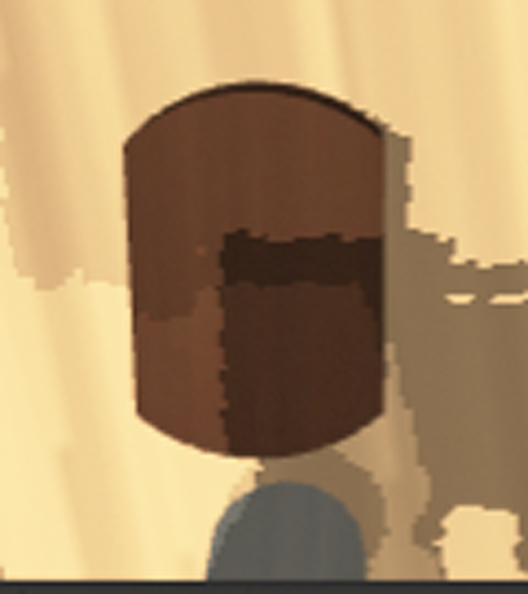

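>>> move_arm(
  commands=[
    [8.7, -0.4, -1.7, 4, 0, 0, -0.01],
    [8.7, -0.4, -1.7, 9, 0, 0, -0.01],
    [8.7, -0.4, -1.7, 13, 0, 0, -0.01],
    [8.7, -0.4, -1.7, 14.8, 0, 0, -0.01],
    [6.5, -0.4, -1.7, 14.8, 0, 0, -0.01],
    [5, -0.4, -1.7, 14.8, 0, 0, -0.01],
    [5, -0.4, -1.7, 14.8, 0, 0, -0.01],
    [5, -0.4, -1.7, 14.8, 0, 0, -0.01],
  ],
)

```text
clock: 27.85
tool_pos: [0.6773, -0.1214, 0.0073]
orientation: [-179.9, 0.0, -98.1]
force: [-0.7, 0.6, 4.9]
opening: 0.0577
```

```bash
python3 look.py wrist w14
```

```text
27.85 [ 0.6773 -0.1214  0.0073] [-0.682   0.6408  4.9302] [-179.8671    0.0207  -98.0654] op 0.0577
```

View pics/w14.png

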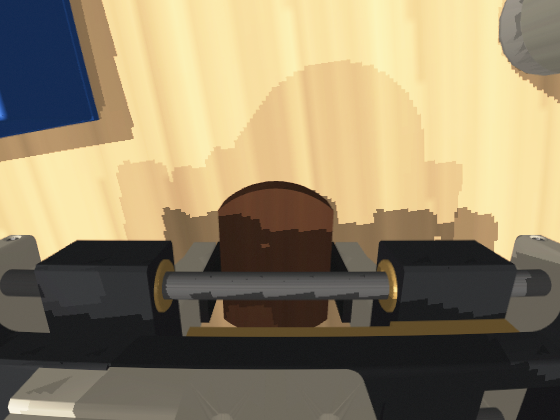

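```bash
python3 - <<'E'
from h import *
s=pickle.load(open('w14.pkl','rb'))
q=onz(s,[[277,185]],.02)-[.6773,-.1214,0];y=np.radians(-98.07);print(q,q[0,:2]@[np.cos(y),np.sin(y)])
E
```

```text
[[-0.00771232 -0.04452129  0.02      ]] 0.045163088948354926
```

>>> move_arm(
  commands=[
    [5, 0, 0, -5, 0, 0, 0],
    [5, 0, 0, -11, 0, 0, 0],
    [5, -1, 0.5, -15, 0, 0, 0],
    [5, -5.5, 2.8, -15, 0, 0, 0],
    [5, -11, 5.6, -15, 0, 0, 0],
    [5, -16.5, 8.5, -15, 0, 0, 0],
    [5, -22, 11.3, -15, 0, 0, 0],
    [5, -24.4, 12.5, -15, 0, 0, 0],
  ],
)

```text
clock: 28.9
tool_pos: [0.5857, 0.1405, 0.1561]
orientation: [-180.0, 0.0, -97.9]
force: [1.2, 0.5, -0.6]
opening: 0.0575
```

>>> move_arm(
  commands=[
    [5, 0, 0, 1, 0, 0, 0],
    [5, 0, 0, 2, 0, 0, 0],
    [5, 0, 0, 2.5, 0, 0, 0],
    [5, 0, 0, 2.5, 0, 0, 0],
    [5, 0, 0, 2.5, 0, 0, 0],
    [5, 0, 0, 2.5, 0, 0, 0],
    [5, 0, 0, 2.5, 0, 0, 0],
    [5, 0, 0, 2.5, 0, 0, 0],
  ],
)

```text
clock: 29.9
tool_pos: [0.587, 0.1378, 0.1307]
orientation: [-180.0, 0.0, -98.1]
force: [0.6, -0.2, -1.3]
opening: 0.0579
```

```bash
python3 look.py wrist w15
```

```text
29.90 [0.587  0.1378 0.1307] [ 0.6148 -0.1815 -1.334 ] [-179.9882    0.0098  -98.0761] op 0.0579
```

View pics/w15.png

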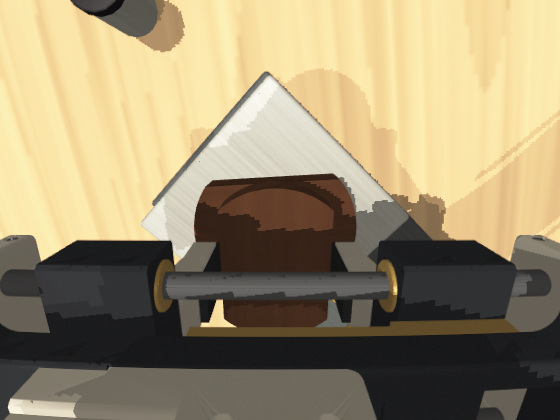

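>>> move_arm(
  commands=[
    [5, 0, 0, 0.8, 0, 0, 0],
    [5, 0, 0, 1.3, 0, 0, 0],
    [5, 0, 0, 1.5, 0, 0, 0],
    [5, 0, 0, 1.6, 0, 0, 0],
    [5, 0, 0, 1.68, 0, 0, 0],
    [5, 0, 0, 1.75, 0, 0, 0],
    [5, 0, 0, 1.8, 0, 0, 0],
    [5, 0, 0, 1.8, 0, 0, 0],
  ],
)

```text
clock: 30.95
tool_pos: [0.587, 0.1377, 0.1137]
orientation: [-180.0, 0.0, -98.1]
force: [-4.2, -0.6, 8.2]
opening: 0.0577
```

>>> move_arm(
  commands=[
    [7.4, 0, 0, 0, 0, 0, 0],
    [7.4, 0, 0, 0, 0, 0, 0],
    [7.4, 0, 0, 0, 0, 0, 0],
    [7.4, 0, 0, -1.5, 0, 0, 0],
    [7.4, 0, 0, -6, 0, 0, 0],
    [7.4, 0, 0, -11, 0, 0, 0],
    [7.4, -2, 0, -15, 0, 0, 0],
    [7.4, -4, 0, -18, 0, 0, 0],
  ],
)

```text
clock: 31.95
tool_pos: [0.593, 0.1776, 0.2963]
orientation: [-179.8, 0.1, -98.1]
force: [-0.3, -0.2, -0.8]
opening: 0.0742
```

```bash
python3 look.py wrist w16
```

```text
31.95 [0.593  0.1776 0.2963] [-0.3065 -0.2331 -0.8236] [-179.8404    0.1091  -98.1054] op 0.0742
```

View pics/w16.png

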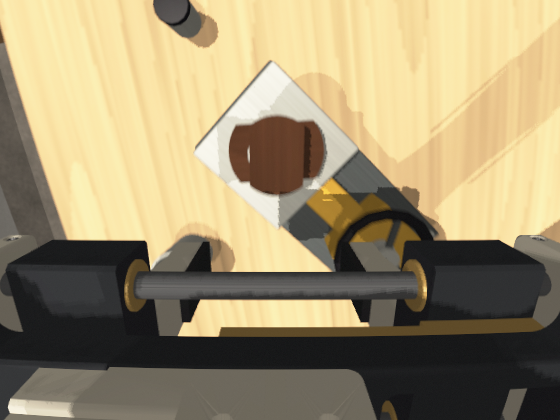

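```bash
python3 - <<'E'
from h import *
np.set_printoptions(precision=4,suppress=True)
s=pickle.load(open('w16.pkl','rb'));f=s['frame']
cv2.imwrite('pics/w16c.png',cv2.resize(f[50:240,185:370,::-1],None,fx=3.1,fy=3.1,interpolation=2))
E
python3 look.py side s16;python3 -c "
import cv2;f=cv2.imread('pics/s16.png');cv2.imwrite('pics/s16c.png',cv2.resize(f[100:250,190:380],None,fx=4,fy=3.7))"
```

```text
32.00 [0.5948 0.1798 0.3   ] [2.7439 2.0497 6.1924] [-179.5732    0.2427  -98.0197] op 0.0737
```

View pics/w16c.png

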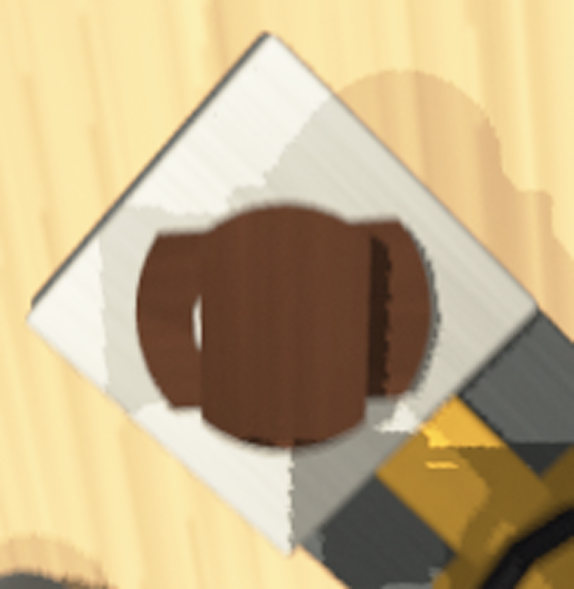

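View pics/s16c.png

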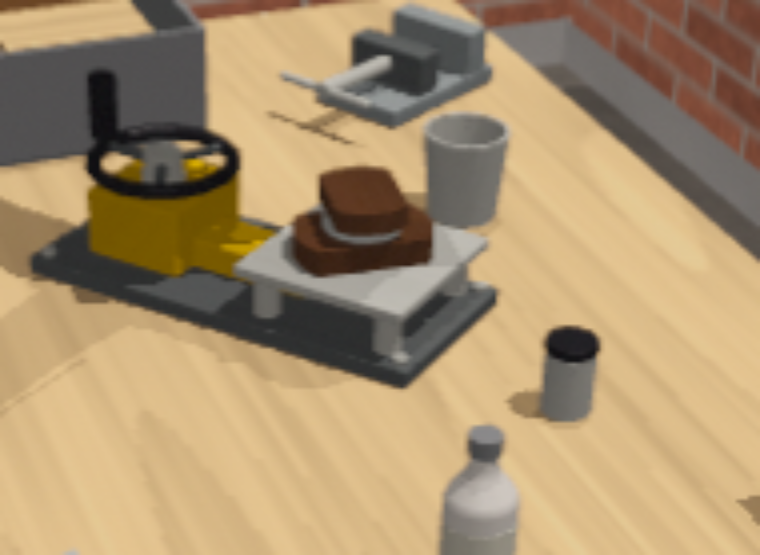

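```bash
python3 - <<'E'
from h import *
np.set_printoptions(precision=4,suppress=True)
s=pickle.load(open('w16.pkl','rb'))
P=lambda a:(np.array(a,float)+.5)/3.1-.5+[185,50]
q=onz(s,P([(268,37),(28,318),(290,555),(537,308)]),.0685);print('plate',q.mean(0),(q[0]+q[2])/2,(q[1]+q[3])/2)
b=onz(s,P([(137,318),(432,305)]),.0925);print('base',b.mean(0),np.linalg.norm(b[0]-b[1]))
b2=onz(s,P([(165,233),(405,218),(170,408),(395,396)]),.0925);print('base corners',b2.mean(0))
t=onz(s,P([(201,325),(366,325)]),.1265);u=onz(s,P([(285,203),(285,447)]),.1265);print('top',t.mean(0),u.mean(0),np.linalg.norm(t[0]-t[1]),np.linalg.norm(u[0]-u[1]))
E
```

```text
plate [0.5875 0.1379 0.0685] [0.588  0.138  0.0685] [0.587  0.1378 0.0685]
base [0.5858 0.1354 0.0925] 0.11233882908314989
base corners [0.5863 0.1369 0.0925]
top [0.5863 0.137  0.1265] [0.586  0.1384 0.1265] 0.05703176355658134 0.08386481995900477
```

>>> move_arm(
  commands=[
    [7.4, 0, 0, 0, 0, 0, 0],
    [7.4, 0, 0, 0, 0, 0, 0],
    [7.4, 0, 0, 0, 0, 0, 0],
    [7.4, 0, 0, 0, 0, 0, 0],
    [7.4, 0, 0, 0, 0, 0, 0],
    [7.4, 0, 0, 0, 0, 0, 0],
    [7.4, 0, 0, 0, 0, 0, 0],
    [7.4, 0, 0, 0, 0, 0, 0],
  ],
)

```text
clock: 33.05
tool_pos: [0.5926, 0.1773, 0.2926]
orientation: [-180.0, -0.0, -98.1]
force: [0.3, 0.3, 0.4]
opening: 0.074
```

```bash
python3 look.py side s17; python3 - <<'E'
from h import *
a=pickle.load(open('s0.pkl','rb'))['side']['frame'].astype(int);b=pickle.load(open('s17.pkl','rb'))['frame'].astype(int)
# static objects: mean abs diff after best shift
for n,(x,y,r) in dict(tin=(332,200,12),bottle=(310,242,18),block=(293,298,12),small=(328,298,12),spare=(358,265,18),pot=(306,147,12),hammer=(408,305,15)).items():
    t=a[y-r:y+r,x-r:x+r].astype(np.uint8);w=b[y-r-5:y+r+5,x-r-5:x+r+5].astype(np.uint8)
    m=cv2.matchTemplate(w,t,cv2.TM_CCOEFF_NORMED);_,v,_,l=cv2.minMaxLoc(m);print(n,(l[0]-5,l[1]-5),round(v,3))
E
```

```text
33.05 [0.5926 0.1773 0.2926] [0.3049 0.2511 0.3653] [-179.9991   -0.0007  -98.0806] op 0.0740
tin (0, 0) 0.98
bottle (0, 0) 1.0
block (0, 0) 0.965
small (0, 0) 1.0
spare (0, 0) 1.0
pot (0, 0) 0.889
hammer (0, 0) 1.0
```

View pics/s17.png

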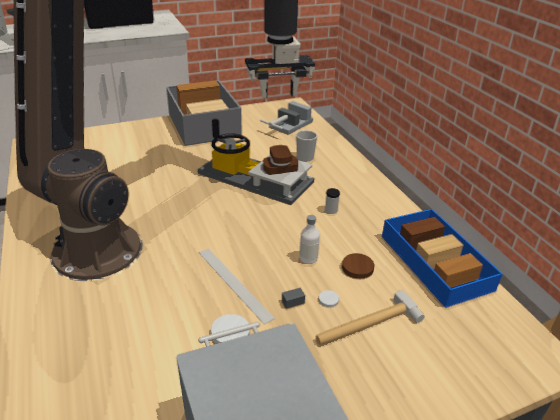

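The pack is stacked at (281,160), the arm is clear of it, and nothing else has moved. I'm handing the job in.

```bash
python3 -c "
from plant import job;print(job.close_job())"
```

```text
the job is handed in; nothing more can be done
None
```

The job is done and handed in at about 33 s of the 72 s allowed; the hand-in gave no verdict.

- **Handwheel:** I wound it clockwise about 1.2 turns until the tangential force rose from 3–5 N to about 45 N, which I took as the stop. I then backed it off about 90° and let go. That puts the plate top at about 68.5 mm.
- **Press pack:** The large pad, the middle-sized aluminium disc and the small pad were each lowered until about 8–10 N of contact was felt, then released. The disc needed one re-grip to hold it deeper before lifting.
- **Centring:** In the last wrist image both pads are within about 3 mm of the plate's centre. The disc was released about 1–2 mm from that centre, by the arm's own position.
- **Everything else:** Comparing first and last side views, the tin, bottle, block, small disc, spare disc, pot and hammer show no shift. The pot's match was weaker, 0.89 against 0.97–1.0 for the others; I took the changed light and stack beside it as the cause.
- **Disagreements:**
  - The first camera estimates of the plate's starting height gave 1.13 and 1.35 turns to the stop, against about 1.2 felt.
  - The top and wrist cameras differed by 3–6 mm on some positions; I relied on wrist views close up and on the arm's contact readings.

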